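# Turn over the edged panels onto the inspection rack

## Robot

A 6-joint arm with a two-finger parallel gripper is mounted at the origin on the work surface. World frame = base frame: x ahead of the robot, y to its left, z up, the work surface at z = 0. Lengths are in m, angles in degrees, forces in N, time in s.
With the tool pointing down it reaches from about 0.4 to 0.825 m from the base axis. Payload 7 kg.
Tool frame: the origin (TCP) lies at the very end of the fingers, on their centre line; the grasp point (between the pads) lies 19 mm behind it (ctrl.tcp_to_grasp is the distance from the TCP to the grasp point, in m); z points along the fingers, x is the direction in which the jaws open and shut, and the axes are right-handed (so a half turn about z gives the same grasp; the last joint's range is limited). The gripper opens to 88 mm and grips with 3 to 60 N. Pads are 19 mm wide; open, the fingers measure 130 mm over their backs; the gripper's body (78 mm by 193 mm) begins 47 mm behind the grasp point.
Start: joints at [87.095, 20.546, 0.682, 0, -70.136, -16.507], TCP at [0.224, 0.637, 0.227] pointing down, gripper open.
Joint ranges: [-176.03, 176.03], [-82.01, 121.73], [-58.28, 71.71], [-173.87, 95.51], [-174.79, -0.11], [-173.66, 173.66]. Speed limits (degrees/s): [136.94, 136.94, 172.46, 180, 180, 180].

## Interface

Orientations are given as [roll, pitch, yaw] about the fixed x, y, z axes, in that order (R = Rz(yaw) Ry(pitch) Rx(roll)).
In Python, from plant import sensors, vision, ticket, ctrl gives the robot as it stands. The module is installed in compiled form; this text tells all that it offers.
- The arm moves only by the tool drive_tool, never from a script. Its argument "moves" is a list of rows, each a list of 6 numbers: the shift along the tool's x, y, z in units of 0.15 m (1.0 is 0.15 m), then the turn, a rotation vector about the tool's x, y, z in units of 60 degrees (1.0 is 60 degrees). In form: [[dx, dy, dz, rx, ry, rz], ...]. A call has 1 to 8 rows; each row is the pose to reach, as a shift and turn from the pose measured when the call began, along the tool's axes at that moment; what a row does not reach only later rows make up. A row lasts 1/10 s, in which the tool goes at most 50 mm and 8.59 degrees, less where a joint would pass 70% of its speed; a pose out of reach is approached as far as the arm can. A call with a number of a shift or a turn outside -1 to 1 is refused whole. A call with a gripper value outside its range is refused whole. "fingers" is the opening, from -1 (shut) to 1 (fully open), set as the call begins (left out, the last holds). The fingers move at their own pace and stop on an object; the grip force is fixed at half the most. Time passes only in rows, so rows that repeat a pose let the fingers close. It gives the time, the measured TCP pose, the force and the opening at its end, in the units of the state.
- sensors.get_obs(): the state, without advancing time (a new reading comes with each control period).
- vision.snapshot(name): name is "scene" or "top" or "wrist"; returns a dict with "pixels" (384x512x3 uint8, red, green, blue), "fx", "fy", "cx", "cy" (pixels), "R" (3x3) and "t" (3): a world point X has camera coordinates R X + t. Camera axes: x right, y down, z forward; pixel columns grow to the right and rows downward; lengths in m; the calibration is good to about 2 mm. A picture is of the moment at which its call begins. There is no depth.
- ticket.close_job(): hands the job in, once; it reports no verdict.
The state is a dict: "clock": time; "joint_pos": joint angles; "qvel": joint speeds; "tau": joint torques, N m; "tool_pos": TCP position; "orientation": TCP orientation; "force": force on the tool from outside, world axes, zero at the start; "moment": the same for the moment, N m; "opening": finger opening in m.
Only numpy, scipy, OpenCV 4.12 (cv2) and the standard library are available. Lean on these libraries where they do the work, as an engineer would, in place of code of your own. Each camera call takes 0.05 s, during which the arm holds its last target.

## Task

The two or three panels on the outfeed shelf have come out with their white backs up and lie too flat to pick up: slide each one out over the shelf's front edge to get hold of it, turn it over, and lean it on the sloped rack with its dark decor face showing outwards, one panel to a rest, standing on its short edge squarely on the ledge in the middle of the rest. When all are there, throw the red lever beside the shelf fully over to call the next batch. Any panel may go on any rest; leave everything else on the table where it is.

Things in the scene. Friction and masses are not known exactly. Their poses are not given: they have to be found in the camera images.
- panelA_center (a point): Flat furniture panel, 170 (its x) x 95 (its y) x 16 mm (its z), about 0.18 kg. White back on its +z face, dark wood decor on its -z face. This is the centre of the panel; at the start it lies on the shelf with the white back (+z) up. Two or three of panelA, panelB, panelC are there.
- panelB_center (a point): Flat furniture panel, 170 (its x) x 95 (its y) x 16 mm (its z), about 0.18 kg. White back on its +z face, dark wood decor on its -z face. This is the centre of the panel; at the start it lies on the shelf with the white back (+z) up. Two or three of panelA, panelB, panelC are there.
- panelC_center (a point): Flat furniture panel, 170 (its x) x 95 (its y) x 16 mm (its z), about 0.18 kg. White back on its +z face, dark wood decor on its -z face. This is the centre of the panel; at the start it lies on the shelf with the white back (+z) up. Two or three of panelA, panelB, panelC are there.
- shelf_edge (a point): Fixed metal outfeed shelf, 90 mm high, 440 mm along its y and 290 mm deep along its x, with flat top and orange inlaid strips that are flush. This is the middle of the top of its straight front edge, the long edge on the robot's right, facing the rack; x points level into the shelf (to the robot's left), y along the edge, z up. The front face below the edge is upright.
- rack: Fixed inspection rack, three orange sloped rests in a row (rest1, rest2, rest3, 120 mm apart along +y). Origin: table height, mid row. x (level) is the way the rests face, z up. Each back plate is 70 mm wide (rack y), 8 mm thick, 100 mm long up its 60-degree slope (rising towards -x); at its foot, inner corner 45 mm above the table, a grey ledge square to it, 30 mm deep, 90 mm wide.
- rest1 (a point): Where a panel's centre is when it leans properly on rest 1: 95 mm edge on the ledge, face flat on the plate, mid width; 85 mm up the slope from the inner corner and 8 mm out from the plate. The panel's upper 70 mm then stand free above the plate. Axes as the rack's.
- rest2 (a point): Where a panel's centre is when it leans properly on rest 2: 95 mm edge on the ledge, face flat on the plate, mid width; 85 mm up the slope from the inner corner and 8 mm out from the plate. The panel's upper 70 mm then stand free above the plate. Axes as the rack's.
- rest3 (a point): Where a panel's centre is when it leans properly on rest 3: 95 mm edge on the ledge, face flat on the plate, mid width; 85 mm up the slope from the inner corner and 8 mm out from the plate. The panel's upper 70 mm then stand free above the plate. Axes as the rack's.
- lever (a joint): Red call lever on a grey block left of the shelf: 0 rad at the start, leaning away from where it must go; 1.0 rad when thrown fully over. It stays where it is left.
- lever_tip (a point): Centre of the red ball (26 mm) at the end of the lever, 80 mm from a level hinge that lies 22 mm above the table on a block 70 x 50 x 25 mm. Taken level, its x axis is the way to throw it: it leans 0.5 rad to -x at joint 0 and 0.5 rad to +x at joint 1.0, the ball then being 77 mm farther along x. Under 2 N moves it.
- roller_w1: Bystander, to be left alone: white plastic roller, 50 mm across, 75 mm high, standing right of the rack. Origin at the centre of its underside.
- roller_g: Bystander, to be left alone: black rubber roller, 76 mm across, 60 mm high, left of the shelf. Origin at the centre of its underside.
- tape: Bystander, to be left alone: roll of dark edge tape lying flat, 110 mm across, 22 mm high, between shelf and rack, far from the robot. Origin at the centre of its underside.
- wrench: Bystander, to be left alone: steel spanner lying between shelf and rack. Origin at the centre of its underside. Its x runs along its length.
- cleaner: Bystander, to be left alone: white bottle with green cap, 60 mm across, 130 mm high, right of the rack. Origin at the centre of its underside.
Things that resemble listed ones, but are neither listed nor needed, are in the scene too. What is shaped like the part that bears lever but blue is not meant.

How it is judged:
By the outcome, as a careful person would: the job done as asked, in the order asked, and still so for the second after the job is handed in, with the robot touching nothing.
Of panelA, panelB, panelC only 2 to 3 are there at a start; the rules pass over those that are not, and their reading is None.
At some moment in a run one of panelA, panelB, panelC may be knocked a few centimetres aside while the robot is not near it.
It also fails if it takes over 210 s, if anything falls off the work surface, if the arm or the gripper's body presses on something with over 40 N, if the wrist force passes 120 N, or if a joint passes its speed limit or range.

## Working session

There is one attempt and no reset: what is moved stays moved. The work goes in short steps, Python scripts to look and compute and a tool call to move; the robot and the scene stay as the last step left them, time stands still between calls to the robot, and variables do not carry over. Pictures are saved under pics/ and viewed, and the job is handed in when it is done.

Besides the shell and the picture viewer there is one more tool, called after "Request:" by a JSON object that holds its "op" and its "data". drive_tool: Moves the arm, as the interface text tells. Shifts and turns lie within -1 to 1; 1 stands for 0.15 m of shift or 60 degrees of turn. Its arguments: {"type":"object","properties":{"moves":{"type":"array"},"fingers":{"type":"number"}},"required":["moves"]}

```bash
mkdir -p pics
cat > h.py <<'E'
import numpy as np, cv2
from plant import sensors, vision, ticket, ctrl
from scipy.spatial.transform import Rotation as Rot
def snap(name,fn):
    s=vision.snapshot(name); cv2.imwrite('pics/'+fn,cv2.cvtColor(s['pixels'],cv2.COLOR_RGB2BGR)); 
    np.savez('pics/'+fn+'.npz',**{k:np.array(v) for k,v in s.items()}); return s
def ld(fn): return dict(np.load('pics/'+fn+'.npz'))
def plane(s,uv,z):
    uv=np.atleast_2d(uv).astype(float)
    d=np.c_[(uv[:,0]-s['cx'])/s['fx'],(uv[:,1]-s['cy'])/s['fy'],np.ones(len(uv))]
    R=np.array(s['R']);t=np.array(s['t']);C=-R.T@t;d=d@R
    return C+d*((z-C[2])/d[:,2])[:,None]
def proj(s,X):
    X=np.atleast_2d(X);c=X@np.array(s['R']).T+np.array(s['t'])
    return np.c_[c[:,0]/c[:,2]*s['fx']+s['cx'],c[:,1]/c[:,2]*s['fy']+s['cy']]
E
python3 - <<'E'
from h import *
for n in ('scene','top','wrist'):
    s=snap(n,n+'0.png'); R=np.array(s['R']);print(n,-R.T@s['t'],s['fx'],R[2])
print(sensors.get_obs(),ctrl.tcp_to_grasp)
E
```

```text
scene [ 1.1727407  -0.62402771  1.15307452] 427.54897139548524 [-0.45268304  0.47265788 -0.75609034]
top [0.35300741 0.03864009 1.53644554] 424.24869652312543 [ 0.1391276   0.01022516 -0.99022167]
wrist [0.29621757 0.61036769 0.38241783] 294.32768697091166 [-0.2659393   0.09143793 -0.95964337]
{'clock': 0.15, 'joint_pos': array([ 8.70955971e+01,  2.05833175e+01,  6.43242750e-01, -1.41056659e-02,
       -7.01353218e+01, -1.65088824e+01]), 'qvel': array([-0.03155208, -0.06221821,  0.17454411,  0.01650076, -0.01845762,
       -0.09365816]), 'tau': array([-4.46027698e-04, -5.83275819e+01,  2.93292636e+01,  7.00123206e+00,
        8.84480774e-03, -1.09863429e-04]), 'tool_pos': array([0.22423923, 0.63625265, 0.22580515]), 'orientation': array([-1.79991288e+02, -7.60569138e-02, -1.09418093e+02]), 'force': array([-0.15556559, -0.15189191, -0.62263552]), 'moment': array([-0.03435024, -0.01931753, -0.01307966]), 'opening': 0.08802669616980627} 0.0188
```

View pics/scene0.png

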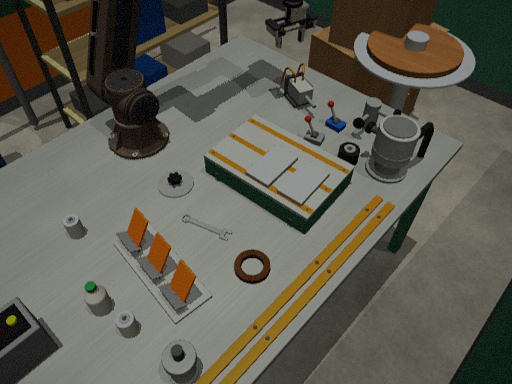

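View pics/top0.png

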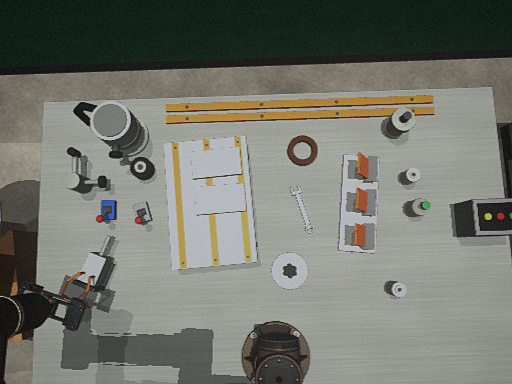

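View pics/wrist0.png

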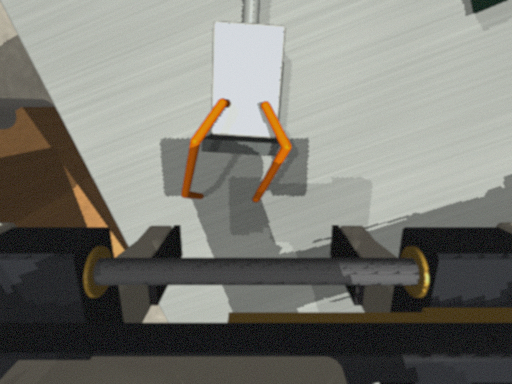

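Two white panels lie on the shelf: scene (272,163) and (303,183), top (217,163) and (220,198). There are two lever bases. The one at top (142,213) is grey and the one at top (108,210) is blue, so it is the decoy. I'll enlarge both areas.

Run:
```python
import cv2,numpy as np
t=cv2.imread('pics/top0.png');s=cv2.imread('pics/scene0.png')
cv2.imwrite('pics/c1.png',cv2.resize(t[125:275,160:262],None,fx=4,fy=4,interpolation=cv2.INTER_CUBIC)[:600])
cv2.imwrite('pics/c2.png',np.hstack([cv2.resize(t[190:240,90:160],(420,300),interpolation=cv2.INTER_CUBIC),cv2.resize(s[90:150,290:355],(325,300),interpolation=cv2.INTER_CUBIC)]))
cv2.imwrite('pics/c3.png',np.hstack([cv2.resize(t[145:260,330:390],None,fx=5,fy=5,interpolation=cv2.INTER_CUBIC),cv2.resize(s[200:325,105:215],(440,575),interpolation=cv2.INTER_CUBIC)]))
```

```text
(no output)
```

View pics/c1.png

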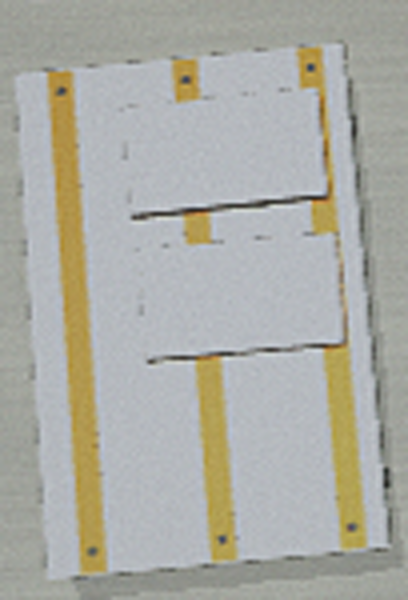

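View pics/c2.png

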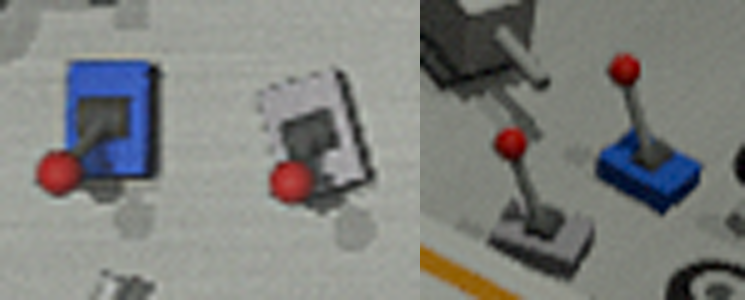

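View pics/c3.png

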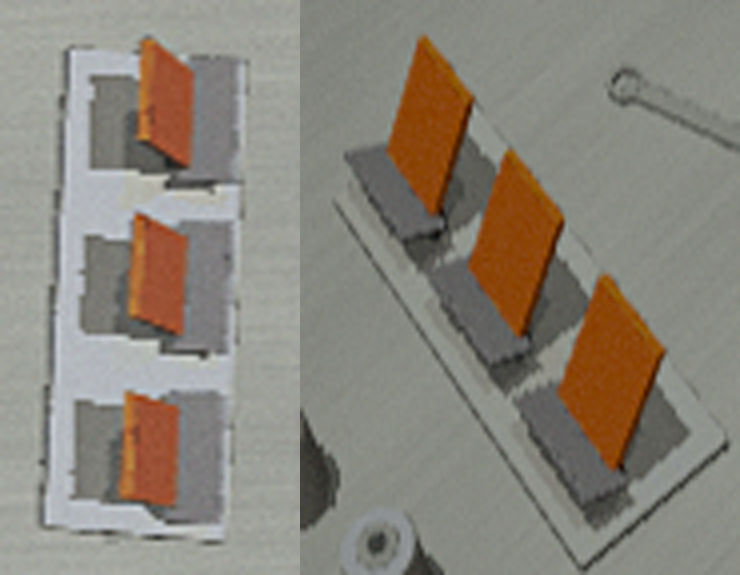

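The right crop shows the grey lever block at top (142,213) with its ball at about (138,220). The left one is blue, so it isn't meant. The rests' ledges are on the right, so the rack faces −y. Next I'll measure everything coarsely.

Run:
```python
from h import *
np.set_printoptions(precision=4,suppress=True)
t=ld('top0.png');s=ld('scene0.png')
f=lambda P,k,o:(np.array(P)+.5)/k-.5+np.array(o)
sh=plane(t,f([(343,44),(388,547),(48,578),(17,72)],4,(160,125)),.09)
print('shelf',sh[:,:2], [np.linalg.norm(sh[i]-sh[(i+1)%4]) for i in range(4)])
y=(sh[0]-sh[1])[:2];y/=np.linalg.norm(y);e=(sh[0]+sh[1])[:2]/2; x=np.array([-y[1],y[0]])
print('edge mid',e,'along',y,'in',x)
for n,P in (('A',[(123,108),(321,88),(328,193),(132,217)]),('B',[(137,247),(334,233),(345,345),(148,360)])):
    q=plane(t,f(P,4,(160,125)),.106)[:,:2]; print(n,q.mean(0),[np.linalg.norm(q[i]-q[(i+1)%4]) for i in range(4)])
    print('  shelf coords',np.c_[(q-e)@x,(q-e)@y].round(4).tolist())
# rack base plate corners, top z~? 
rk=plane(t,f([(67,48),(246,60),(222,543),(42,527)],5,(330,145)),0.005);print('rackbase',rk[:,:2],[np.linalg.norm(rk[i]-rk[(i+1)%4]) for i in range(4)])
rk=plane(s,np.array([(205,0)]),0)
# plate corners by triangulation: top & scene
def tri(a,b):
    A=[]
    for c,(u,v) in ((t,a),(s,b)):
        K=np.array([[c['fx'],0,c['cx']],[0,c['fy'],c['cy']],[0,0,1]]);A.append(K@np.c_[c['R'],c['t']])
    X=cv2.triangulatePoints(A[0],A[1],np.float64(a).reshape(2,1),np.float64(b).reshape(2,1));return (X[:3]/X[3]).ravel()
ft=lambda p:f([p],5,(330,145))[0]
fs=lambda p:(np.array([p[0]-300,p[1]],float)+.5)/np.array([4,4.6])-.5+np.array([105,200])
# top-far, top-near corners at plate top edge
# scene: near-left rest is left-top in image (robot side). top image: bottom = robot side
for n,a,b in (('rest near base topedge near',(125,392),(423,36)),('near topedge far',(125,392),(423,36)),):pass
pairs={'near: top edge, robot-side':((124,500),(423,36)),}
G=[('near',[(124,393),(122,500),(176,505),(179,405)],[(472,98),(423,36),(388,150),(436,215)]),
   ('mid',[(137,213),(130,320),(183,334),(188,231)],[(563,217),(511,150),(470,258),(523,336)]),
   ('far',[(148,37),(138,135),(190,167),(193,72)],[(664,350),(606,275),(559,390),(616,468)])]
for n,a,b in G:
    for p,q in zip(a,b): print(n,tri(ft(p),fs(q)))
L=tri(f([(291,182)],6,(90,190))[0],(np.array([511-420,144])+.5)/5-.5+np.array([290,90]));print('lever tip',L)
```

```text
shelf [[0.762  0.0784]
 [0.3249 0.0521]
 [0.3075 0.3391]
 [0.7462 0.3654]] [np.float64(0.4377945807938649), np.float64(0.2875071095764369), np.float64(0.43950217887676984), np.float64(0.2873641151777201)]
edge mid [0.5435 0.0653] along [0.9982 0.0602] in [-0.0602  0.9982]
A [0.6657 0.1813] [np.float64(0.1721602693348166), np.float64(0.09258442040335749), np.float64(0.16925208154620994), np.float64(0.09619285844070853)]
  shelf coords [[0.1943, 0.1754], [0.0222, 0.1771], [0.024, 0.0845], [0.1932, 0.0792]]
B [0.5397 0.1707] [np.float64(0.16888219858991824), np.float64(0.09658815506613845), np.float64(0.16735601042829443), np.float64(0.09754630421916442)]
  shelf coords [[0.1907, 0.0528], [0.0219, 0.0494], [0.0209, -0.0471], [0.1882, -0.0447]]
rackbase [[ 0.7036 -0.2768]
 [ 0.6903 -0.4073]
 [ 0.3399 -0.3657]
 [ 0.3549 -0.2386]] [np.float64(0.1312300681938983), np.float64(0.35285771452301246), np.float64(0.12801887706912882), np.float64(0.3507416775433294)]
near [ 0.4404 -0.2762  0.1278]
near [ 0.3708 -0.2701  0.1263]
near [ 0.3681 -0.3233  0.0475]
near [ 0.4374 -0.3298  0.0472]
mid [ 0.5607 -0.2907  0.1309]
mid [ 0.4902 -0.2825  0.1246]
mid [ 0.4866 -0.3344  0.0531]
mid [ 0.5593 -0.3432  0.0514]
far [ 0.6809 -0.3047  0.1323]
far [ 0.6135 -0.2958  0.129 ]
far [ 0.6056 -0.3487  0.0476]
far [ 0.6745 -0.3554  0.0474]
lever tip [0.4768 0.4531 0.0934]
```

```bash
cat >> h.py <<'E'
def to(pos,rpy):
    o=sensors.get_obs();R0=Rot.from_euler('xyz',o['orientation'],degrees=True);R1=Rot.from_euler('xyz',rpy,degrees=True)
    d=R0.inv().apply(np.array(pos)-o['tool_pos'])/0.15;r=np.degrees((R0.inv()*R1).as_rotvec())/60
    m=max(np.abs(d).max(),np.abs(r).max())
    print('row',np.r_[d,r].round(3).tolist(),'max %.2f'%m,'rows>=%.1f'%max(np.linalg.norm(d)*3,np.linalg.norm(r)*60/8.59))
def st():
    o=sensors.get_obs();print('t',round(o['clock'],2),'p',o['tool_pos'].round(4),'rpy',o['orientation'].round(1),'F',o['force'].round(1),'op',round(o['opening'],4),'J',o['joint_pos'].round(1))
E
python3 - <<'E'
from h import *
to([.655,.33,.25],[180,0,-176.6])
to([.45,.5,.26],[180,0,-140])
# lever block corners
t=ld('top0.png');f=lambda P,k,o:(np.array(P)+.5)/k-.5+np.array(o)
print(plane(t,f([(258,90),(338,68),(372,180)],6,(90,190)),.025))
E
```

```text
row [0.971, -3.387, -0.159, -0.001, -0.001, 1.12] max 3.39 rows>=10.6
row [0.357, -1.721, -0.227, -0.0, -0.001, 0.51] max 1.72 rows>=5.3
[[0.53845988 0.49293552 0.025     ]
 [0.55026483 0.44486291 0.025     ]
 [0.48228336 0.4240947  0.025     ]]
```

Request:
{"op": "drive_tool", "data": {"moves": [[0.2,-1,-0.15,0,0,0.3],[0.2,-1,-0.15,0,0,0.3],[0.2,-1,-0.15,0,0,0.3],[0.2,-1,-0.15,0,0,0.3]], "fingers": -0.1}}

```text
clock: 0.55
tool_pos: [0.3597, 0.5556, 0.2494]
orientation: [-179.9, -0.0, -127.7]
force: [-0.7, 0.1, 0.3]
opening: 0.061
```

```bash
python3 -c "
from h import *
st();to([.655,.33,.25],[180,0,-176.6])"
```

```text
t 0.55 p [0.3597 0.5556 0.2494] rpy [-179.9   -0.  -127.7] F [-0.7  0.1  0.3] op 0.061 J [ 74.   18.6   0.8   0.1 -72.2 -21.6]
row [-0.013, -2.477, -0.001, -0.001, 0.0, 0.815] max 2.48 rows>=7.4
```

Request:
{"op": "drive_tool", "data": {"moves": [[0,-1,0,0,0,0.4],[0,-1,0,0,0,0.4],[0,-1,0,0,0,0.4],[0,-1,0,0,0,0.4]]}}

```text
clock: 0.95
tool_pos: [0.4817, 0.4605, 0.2491]
orientation: [-179.9, -0.0, -152.1]
force: [-0.0, -0.2, -0.1]
opening: 0.0398
```

```bash
python3 -c "
from h import *
st();to([.655,.33,.2],[180,0,-176.6])"
```

```text
t 0.95 p [0.4817 0.4605 0.2491] rpy [-179.9   -0.  -152.1] F [-0.  -0.2 -0.1] op 0.0398 J [ 60.5  19.1   1.4   0.1 -72.5 -32.7]
row [-0.615, -1.308, 0.33, -0.002, -0.0, 0.408] max 1.31 rows>=4.4
```

Request:
{"op": "drive_tool", "data": {"moves": [[-0.45,-1,0.1,0,0,0.3],[-0.45,-1,0.1,0,0,0.3],[-0.45,-1,0.1,0,0,0.3],[-0.45,-1,0.1,0,0,0.3]]}}

```text
clock: 1.35
tool_pos: [0.6135, 0.3568, 0.233]
orientation: [-179.8, -0.1, -170.3]
force: [-0.7, 1.1, -0.7]
opening: 0.0391
```

```bash
python3 -c "
from h import *
st();to([.655,.31,.15],[180,0,-176.6]);snap('wrist','w1.png');snap('top','t1.png')"
```

```text
t 1.35 p [0.6135 0.3568 0.233 ] rpy [-1.798e+02 -1.000e-01 -1.703e+02] F [-0.7  1.1 -0.7] op 0.0391 J [ 45.9  23.7   6.3   0.1 -72.7 -36.2]
row [-0.221, -0.352, 0.555, -0.003, -0.001, 0.105] max 0.55 rows>=2.1
```

View pics/w1.png

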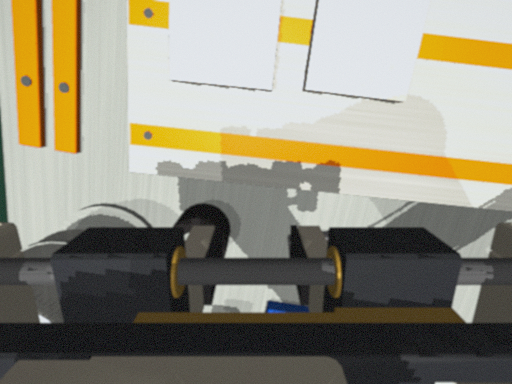

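View pics/t1.png

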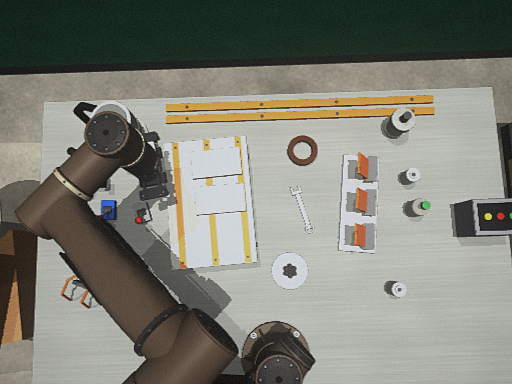

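The wrist view shows the back edges of panel A at (170,80)–(271,91) and panel B at (304,91)–(403,101). I'll check these against the coarse values.

```bash
python3 -c "
from h import *
s=ld('w1.png')
print(plane(s,[(170,80),(271,90)],.106).round(4));print(plane(s,[(304,91),(403,101)],.106).round(4))
to([.657,.295,.12],[180,0,-176.6])"
```

```text
[[0.7066 0.2721 0.106 ]
 [0.615  0.265  0.106 ]]
[[0.5851 0.2608 0.106 ]
 [0.4931 0.2538 0.106 ]]
row [-0.22, -0.457, 0.754, -0.003, -0.001, 0.106] max 0.75 rows>=2.7
```

Request:
{"op": "drive_tool", "data": {"moves": [[-0.24,-0.45,0.75,0,0,0.1],[-0.24,-0.45,0.75,0,0,0.1],[-0.24,-0.45,0.75,0,0,0.1],[-0.24,-0.45,0.75,0,0,0.1]]}}

```text
clock: 1.85
tool_pos: [0.6572, 0.2939, 0.1145]
orientation: [-179.6, -0.5, -176.3]
force: [-0.9, -0.0, -0.8]
opening: 0.0393
```

```bash
python3 -c "
from h import *
st();to([.6593,.293,.098],[180,0,-176.6])"
```

```text
t 1.85 p [0.6572 0.2939 0.1145] rpy [-179.6   -0.5 -176.3] F [-0.9 -0.  -0.8] op 0.0393 J [ 39.6  29.5  -0.3   0.1 -60.9 -35.9]
row [-0.015, -0.006, 0.11, -0.007, -0.009, 0.004] max 0.11 rows>=0.3
```

Request:
{"op": "drive_tool", "data": {"moves": [[-0.013,0,0.11,-0.007,-0.009,0.004],[-0.013,0,0.11,-0.007,-0.009,0.004],[-0.013,0,0.11,-0.007,-0.009,0.004]]}}

```text
clock: 2.15
tool_pos: [0.6586, 0.2953, 0.0989]
orientation: [-180.0, 0.0, -176.5]
force: [0.2, 0.7, 0.8]
opening: 0.0398
```

```bash
python3 -c "
from h import *
st();to([.6653,.205,.098],[180,0,-176.6])"
```

```text
t 2.15 p [0.6586 0.2953 0.0989] rpy [-180.     0.  -176.5] F [0.2 0.7 0.8] op 0.0398 J [ 39.6  30.   -1.6   0.  -58.4 -36.1]
row [-0.008, -0.603, 0.007, -0.001, 0.0, 0.002] max 0.60 rows>=1.8
```

Push slowly, in increments (15 mm per row).

Request:
{"op": "drive_tool", "data": {"moves": [[0,-0.08,0.005,0,0,0],[-0.002,-0.16,0.005,0,0,0],[-0.003,-0.24,0.005,0,0,0],[-0.004,-0.32,0.005,0,0,0],[-0.005,-0.4,0.005,0,0,0],[-0.006,-0.48,0.005,0,0,0],[-0.007,-0.54,0.005,0,0,0],[-0.007,-0.58,0.005,0,0,0]]}}

```text
clock: 2.95
tool_pos: [0.6651, 0.2073, 0.0982]
orientation: [-180.0, 0.0, -176.5]
force: [0.7, 2.5, 1.8]
opening: 0.0393
```

```bash
python3 -c "
from h import *
st();snap('top','t2.png');snap('scene','s2.png');s=snap('wrist','w2.png')
import cv2
a=cv2.imread('pics/t2.png')[120:220,140:300];b=cv2.imread('pics/s2.png')[100:240,190:360]
cv2.imwrite('pics/c4.png',np.hstack([cv2.resize(a,(440,275)),cv2.resize(b,(334,275))]))"
```

```text
t 2.95 p [0.6651 0.2073 0.0982] rpy [-180.     0.  -176.5] F [0.7 2.5 1.8] op 0.0393 J [ 33.3  27.9  -5.3   0.  -56.8 -29.9]
```

View pics/c4.png

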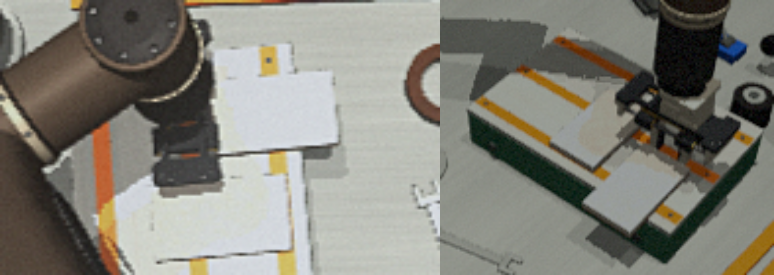

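View pics/w2.png

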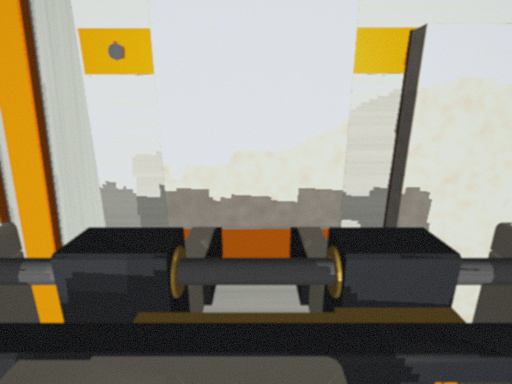

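Panel A slid straight out, with its front corners at about (262,145) and (263,173) in the top image. I'll measure the overhang, then lift away.

```bash
python3 -c "
from h import *
t=ld('t2.png')
import cv2
cv2.imwrite('pics/c5.png',cv2.resize(t['pixels'][130:190,205:285,::-1],None,fx=9,fy=9,interpolation=cv2.INTER_CUBIC))
q=plane(t,[(261.5,145.3),(262.7,172.5)],.106)[:,:2];e=np.array([.5435,.0653]);y=np.array([.9982,.0602]);x=np.array([-y[1],y[0]])
print(q,(q-e)@x,(q-e)@y)
to([.66,.23,.25],[180,0,-176.6])"
```

```text
[[0.72112364 0.02314097]
 [0.62537339 0.02206637]] [-0.05277608 -0.04808459] [0.17476595 0.07912335]
row [0.022, 0.15, -1.015, -0.001, -0.001, 0.001] max 1.02 rows>=3.1
```

View pics/c5.png

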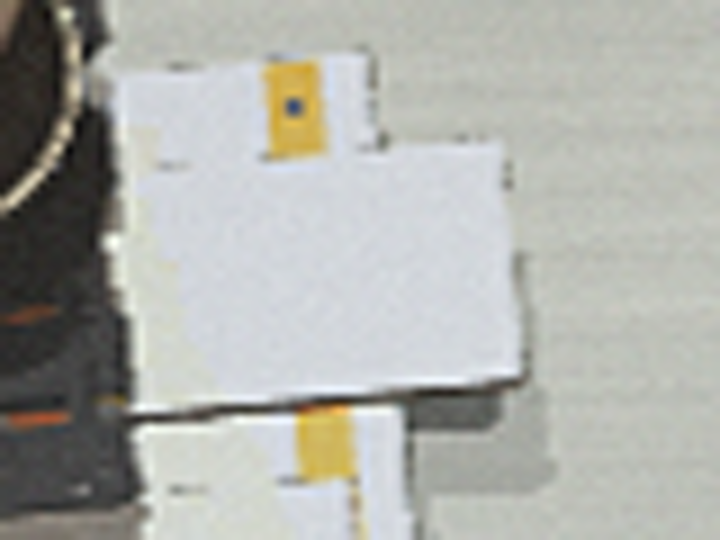

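Request:
{"op": "drive_tool", "data": {"moves": [[0,0.07,0,0,0,0],[0,0.15,-0.3,0,0,0],[0,0.15,-0.9,0,0,0],[0,0.15,-1,0,0,0],[0,0,-1,0,0,0]], "fingers": 1}}

```text
clock: 3.6
tool_pos: [0.6674, 0.2113, 0.2555]
orientation: [179.9, 0.5, -176.3]
force: [0.2, -0.7, 1.4]
opening: 0.0739
```

```bash
python3 -c "
from h import *
t=ld('t1.png')
print('tape c',plane(t,[(302.5,150.5)],.011),'edges',plane(t,[(287,150),(318,150),(303,135),(303,166)],.015).round(3).tolist())
print('wrench',plane(t,[(295,186),(310,232)],.005));print('disc',plane(t,[(290,271),(271,271),(290,252)],.01))
print('fingers check',sensors.get_obs()['joint_pos'].round(1))
"
```

```text
tape c [[ 0.72097871 -0.12792422  0.011     ]] edges [[0.724, -0.071, 0.015], [0.72, -0.184, 0.015], [0.778, -0.132, 0.015], [0.662, -0.127, 0.015]]
wrench [[ 0.59075702 -0.09528181  0.005     ]
 [ 0.42190897 -0.14193781  0.005     ]]
disc [[ 0.28634611 -0.06419331  0.01      ]
 [ 0.28827718  0.00297909  0.01      ]
 [ 0.35289337 -0.0669265   0.01      ]]
fingers check [ 33.6  21.7   6.1   0.2 -73.9 -29.9]
```

```bash
cat >> h.py <<'E'
C0=(Rot.from_euler('y',90,degrees=True)).inv()*Rot.from_euler('z',-180,degrees=True)*Rot.from_euler('x',180,degrees=True)
XS=np.array([-.0602,.9982,0]);YS=np.array([.9982,.0602,0]);E0=np.array([.5435,.0653,.09])
def frame(z,x):
    z=np.array(z,float);z/=np.linalg.norm(z);x=np.array(x,float);x-=z*(x@z);x/=np.linalg.norm(x)
    return Rot.from_matrix(np.c_[x,np.cross(z,x),z])
def wr(R,J1,p,s4=-1):
    M=(Rot.from_euler('z',J1,degrees=True)*Rot.from_euler('y',p,degrees=True)).inv()*R*C0.inv()
    a=M.as_euler('XYX',degrees=True) # J4*s4, -J5, -J6
    out=[]
    for b in (a,np.array([a[0]+180,-a[1],a[2]+180])):
        w=lambda v:(v+180)%360-180
        out.append([round(w(s4*b[0])),round(w(-b[1])),round(w(-b[2]))])
    return out
E
python3 - <<'E'
from h import *
o=sensors.get_obs();J=o['joint_pos'];print(J[3:],[wr(Rot.from_euler('xyz',o['orientation'],degrees=True),J[0],J[1]-J[2],s) for s in(-1,1)])
c,s=np.cos(np.radians(8)),np.sin(np.radians(8));Z=np.array([0,0,1])
for sg in (1,-1):
    G=frame(XS*c-Z*s,sg*(-XS*s-Z*c));print('grasp',sg,G.as_euler('xyz',degrees=True).round(1),wr(G,-16,30),wr(G,-16,45))
    rx=np.array([-.1065,-.9943,0]);n=rx*np.sin(np.pi/3)+Z*.5;d=rx*.5-Z*.866
    # initial dark dir = -panel normal (down) == sg*toolx
    P=frame(d,sg*n);print('place',P.as_euler('xyz',degrees=True).round(1),wr(P,-22,20),wr(P,-22,40))
    D=frame([0,0,-1],[0,-sg,0]);print('down',wr(D,-10,30))
E
```

```text
[  0.19125218 -73.86952815 -29.9295759 ] [[[0, -74, -30], [-180, 74, 150]], [[0, -74, -30], [180, 74, 150]]]
grasp 1 [180.   82.  -86.5] [[-73, -102, 123], [107, 102, -57]] [[-70, -98, 138], [110, 98, -42]]
place [-180.   -30.   -96.1] [[32, -65, 93], [-148, 65, -87]] [[40, -49, 79], [-140, 49, -101]]
down [[0, -60, 100], [180, 60, -80]]
grasp -1 [180.  -82.   93.5] [[-73, -102, -57], [107, 102, 123]] [[-70, -98, -42], [110, 98, 138]]
place [180.   30.   83.9] [[32, -65, -87], [-148, 65, 93]] [[40, -49, -101], [-140, 49, 79]]
down [[0, -60, -80], [-180, 60, 100]]
```

```bash
python3 -c "
from h import *
to([.67,.06,.33],[180,0,-266.5+40]);to([.67,.06,.33],[180,0,-236])"
```

```text
row [0.043, -1.007, -0.499, 0.006, 0.008, 0.837] max 1.01 rows>=5.8
row [0.043, -1.007, -0.499, 0.006, 0.007, 0.995] max 1.01 rows>=6.9
```

Request:
{"op": "drive_tool", "data": {"moves": [[0,-1,-0.7,0,0,-1],[0,-1,-0.7,0,0,-1],[0,-1,-0.7,0,0,-1],[0,-1,-0.7,0,0,-1],[0,-1,-0.7,0,0,-1],[0,-1,-0.7,0,0,-1],[0,-1,-0.7,0,0,-1],[0,-1,-0.7,0,0,-1]]}}

```text
clock: 4.4
tool_pos: [0.676, 0.062, 0.3598]
orientation: [-179.6, 0.3, -116.2]
force: [-0.8, -0.2, 0.4]
opening: 0.0874
```

```bash
python3 -c "
from h import *
st();to([.67,-.08,.36],[180,0,93.5]);to([.67,-.08,.33],[180,-40,93.5])"
```

```text
t 4.4 p [0.676  0.062  0.3598] rpy [-179.6    0.3 -116.2] F [-0.8 -0.2  0.4] op 0.0874 J [ 21.7  17.9  13.8   0.1 -85.3  42.2]
row [0.867, -0.382, -0.004, 0.005, 0.01, 2.506] max 2.51 rows>=17.5
row [0.868, -0.38, 0.196, -0.86, 0.239, 2.377] max 2.38 rows>=17.7
```

```bash
python3 -c "
from h import *
to([.67,-.08,.33],[180,40,-86.5])"
```

```text
row [0.868, -0.38, 0.196, -0.18, -0.648, -0.471] max 0.87 rows>=5.7
```

Request:
{"op": "drive_tool", "data": {"moves": [[0.4,-0.2,0,0,0,-0.25],[0.87,-0.38,0.1,-0.09,-0.3,-0.47],[0.87,-0.38,0.2,-0.18,-0.65,-0.47],[0.87,-0.38,0.2,-0.18,-0.65,-0.47],[0.87,-0.38,0.2,-0.18,-0.65,-0.47],[0.87,-0.38,0.2,-0.18,-0.65,-0.47],[0.87,-0.38,0.2,-0.18,-0.65,-0.47]]}}

```text
clock: 5.1
tool_pos: [0.6699, -0.0821, 0.3276]
orientation: [179.6, 40.5, -87.1]
force: [0.4, -0.3, -1.0]
opening: 0.0877
```

```bash
python3 -c "
from h import *
st();to([.678,-.09,.3],[180,82,-86.5])"
```

```text
t 5.1 p [ 0.6699 -0.0821  0.3276] rpy [179.6  40.5 -87.1] F [ 0.4 -0.3 -1. ] op 0.0877 J [ -14.2   27.7   28.3  -39.2 -101.9  102.9]
row [0.161, -0.052, 0.104, -0.002, -0.692, -0.007] max 0.69 rows>=4.8
```

Request:
{"op": "drive_tool", "data": {"moves": [[0.16,-0.05,0.1,0,-0.69,0],[0.16,-0.05,0.1,0,-0.69,0],[0.16,-0.05,0.1,0,-0.69,0],[0.16,-0.05,0.1,0,-0.69,0],[0.16,-0.05,0.1,0,-0.69,0],[0.16,-0.05,0.1,0,-0.69,0],[0.16,-0.05,0.1,0,-0.69,0]]}}

```text
clock: 5.8
tool_pos: [0.678, -0.0906, 0.2989]
orientation: [176.0, 81.7, -90.8]
force: [-0.1, -0.8, 0.9]
opening: 0.0873
```

```bash
python3 -c "
from h import *
st();to([.678,-.05,.17],[180,82,-86.5]);snap('top','t3.png');snap('wrist','w3.png');snap('scene','s3.png')"
```

```text
t 5.8 p [ 0.678  -0.0906  0.2989] rpy [176.   81.7 -90.8] F [-0.1 -0.8  0.9] op 0.0873 J [ -29.8   44.5   32.6  -73.1 -119.9  108.3]
row [0.811, -0.024, 0.391, -0.004, -0.004, -0.01] max 0.81 rows>=2.7
```

View pics/t3.png

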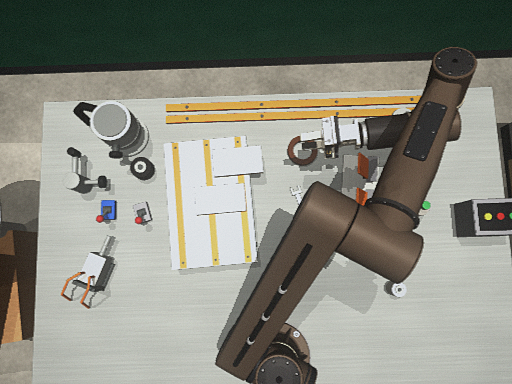

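View pics/s3.png

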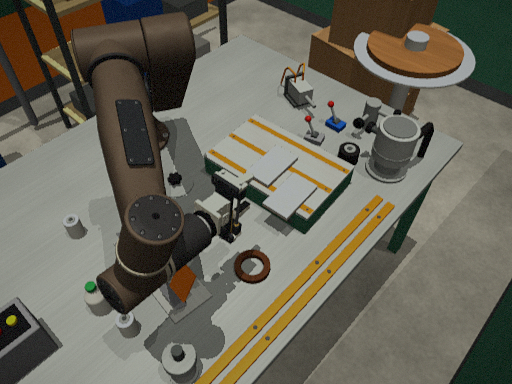

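View pics/w3.png

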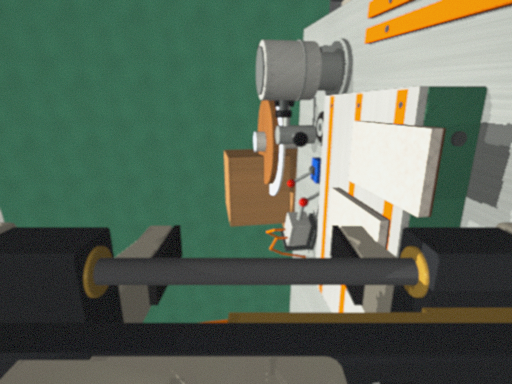

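The top and scene views show that the wrist behind the tool could hit rest 3 at a shallow angle. I'll grasp with the nose 15° down and approach along the tool axis.

```bash
python3 -c "
from h import *
to([.6765,-.0305,.16],[180,75,-86.5])"
```

```text
row [0.885, -0.014, 0.526, -0.003, 0.11, -0.003] max 0.89 rows>=3.1
```

Request:
{"op": "drive_tool", "data": {"moves": [[0.2,-0.01,0.4,0,0.1,0],[0.5,-0.014,0.5,0,0.11,0],[0.88,-0.014,0.526,0,0.11,0],[0.88,-0.014,0.526,0,0.11,0],[0.88,-0.014,0.526,0,0.11,0]]}}

```text
clock: 6.45
tool_pos: [0.6761, -0.0295, 0.1598]
orientation: [178.8, 75.0, -87.7]
force: [-0.1, -0.3, 0.1]
opening: 0.0875
```

```bash
python3 -c "
from h import *
st();to([.6765,-.0305,.142],[180,75,-86.5]);to([.6707,.0659,.116],[180,75,-86.5]);snap('wrist','w4.png');snap('scene','s4.png')"
```

```text
t 6.45 p [ 0.6761 -0.0295  0.1598] rpy [178.8  75.  -87.7] F [-0.1 -0.3  0.1] op 0.0875 J [ -23.5   47.6   23.6  -64.3 -107.1  121.3]
row [0.116, -0.003, 0.024, -0.001, -0.0, -0.005] max 0.12 rows>=0.4
row [0.117, -0.003, 0.691, -0.001, -0.0, -0.005] max 0.69 rows>=2.1
```

View pics/w4.png

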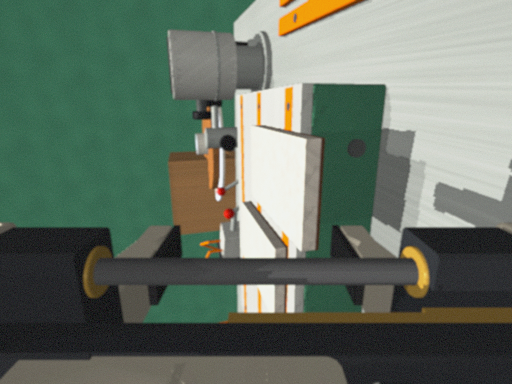

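View pics/s4.png

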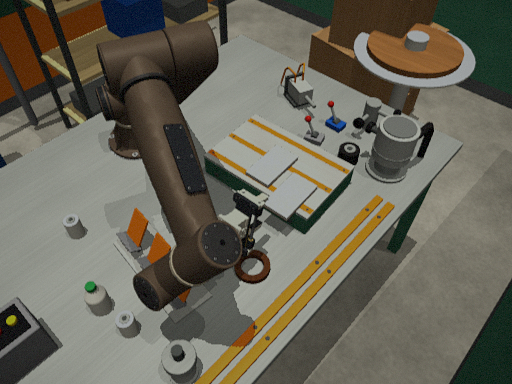

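```bash
python3 -c "
from h import *
s=ld('w4.png')
P=[E0+XS*(-.049)+YS*a+np.array([0,0,z]) for a in(.079,.175) for z in(0,.016)]
print(np.array(P).round(3),proj(s,P).round(0))"
```

```text
[[0.625 0.021 0.09 ]
 [0.625 0.021 0.106]
 [0.721 0.027 0.09 ]
 [0.721 0.027 0.106]] [[316. 254.]
 [299. 257.]
 [323. 142.]
 [303. 143.]]
```

Request:
{"op": "drive_tool", "data": {"moves": [[0.117,0.01,0.1,0,0,-0.005],[0.117,0.01,0.25,0,0,-0.005],[0.117,0.01,0.4,0,0,-0.005],[0.117,0.01,0.55,0,0,-0.005],[0.117,0.01,0.69,0,0,-0.005],[0.117,0.01,0.69,0,0,-0.005]]}}

```text
clock: 7.15
tool_pos: [0.6698, 0.0683, 0.1192]
orientation: [-178.9, 74.9, -85.4]
force: [0.1, 0.0, 0.5]
opening: 0.0877
```

```bash
python3 -c "
from h import *
st();snap('wrist','w5.png');snap('scene','s5.png');to([.673,.0659,.116],[180,75,-86.5])"
```

```text
t 7.15 p [0.6698 0.0683 0.1192] rpy [-178.9   74.9  -85.4] F [0.1 0.  0.5] op 0.0877 J [-17.3  47.3  16.2 -66.2 -99.1 126.1]
row [0.021, -0.019, 0.006, -0.001, -0.002, 0.005] max 0.02 rows>=0.1
```

View pics/w5.png

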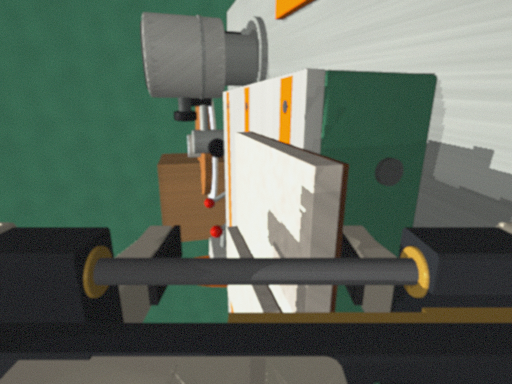

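View pics/s5.png

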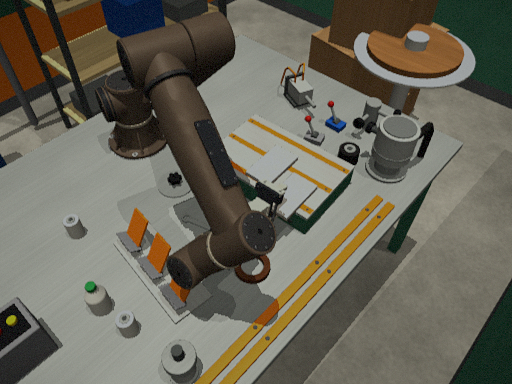

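The panel lies between the fingers and there is no contact force, so I'll close.

Request:
{"op": "drive_tool", "data": {"moves": [[0,-0.005,0,0,0,0],[0,-0.005,0,0,0,0],[0,-0.005,0,0,0,0],[0,-0.005,0,0,0,0],[0,-0.005,0,0,0,0],[0,-0.005,0,0,0,0]], "fingers": -1}}

```text
clock: 7.85
tool_pos: [0.671, 0.0653, 0.1192]
orientation: [-178.8, 74.8, -85.3]
force: [-0.1, -0.6, -0.3]
opening: 0.045
```

```bash
python3 -c "
from h import *
st();o=sensors.get_obs();p=o['tool_pos']
to(p+[0,0,.1],o['orientation']);snap('wrist','w6.png')"
```

```text
t 7.85 p [0.671  0.0653 0.1192] rpy [-178.8   74.8  -85.3] F [-0.1 -0.6 -0.3] op 0.045 J [-17.4  47.3  16.5 -66.1 -99.2 126. ]
row [-0.643, -0.004, -0.174, 0.0, 0.0, 0.0] max 0.64 rows>=2.0
```

View pics/w6.png

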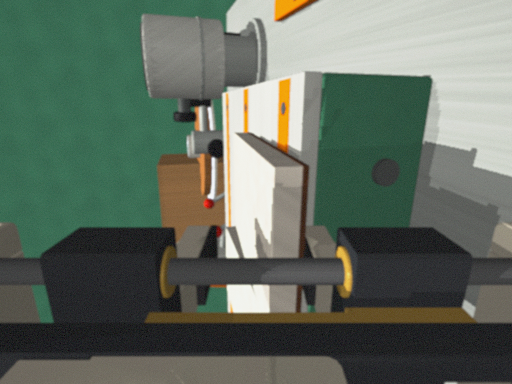

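Request:
{"op": "drive_tool", "data": {"moves": [[0,0,0,0,0,0],[0,0,0,0,0,0],[0,0,0,0,0,0],[0,0,0,0,0,0],[0,0,0,0,0,0],[0,0,0,0,0,0],[0,0,0,0,0,0]], "fingers": -1}}

```text
clock: 8.6
tool_pos: [0.671, 0.0655, 0.1196]
orientation: [-178.7, 74.9, -85.3]
force: [0.1, -0.8, 3.7]
opening: 0.0177
```

```bash
python3 -c "
from h import *
st();snap('wrist','w7.png')"
```

```text
t 8.6 p [0.671  0.0655 0.1196] rpy [-178.7   74.9  -85.3] F [ 0.1 -0.8  3.7] op 0.0177 J [-17.4  47.3  16.5 -66.1 -99.2 126. ]
```

View pics/w7.png

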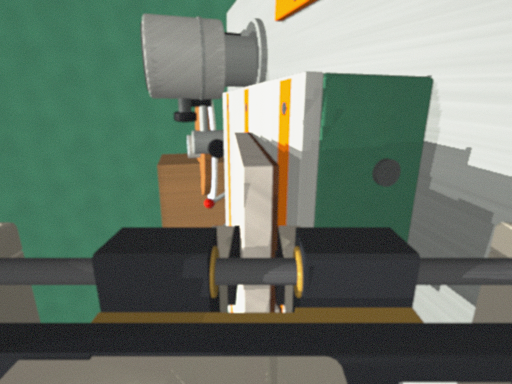

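Gripped at 17.7 mm with the panel almost in line with the pads. Now lift.

Request:
{"op": "drive_tool", "data": {"moves": [[-0.1,0,-0.027,0,0,0],[-0.2,0,-0.055,0,0,0],[-0.4,0,-0.11,0,0,0],[-0.64,0,-0.174,0,0,0],[-0.96,0,-0.26,0,0,0],[-0.96,0,-0.26,0,0,0],[-0.96,0,-0.26,0,0,0]]}}

```text
clock: 9.35
tool_pos: [0.6703, 0.065, 0.2715]
orientation: [-177.7, 74.7, -84.3]
force: [-0.9, -0.3, -1.9]
opening: 0.0158
```

```bash
python3 -c "
from h import *
st();snap('wrist','w8.png');snap('top','t8.png')"
```

```text
t 9.35 p [0.6703 0.065  0.2715] rpy [-177.7   74.7  -84.3] F [-0.9 -0.3 -1.9] op 0.0158 J [ -18.    36.9   19.4  -68.3 -104.8  113.8]
```

View pics/w8.png

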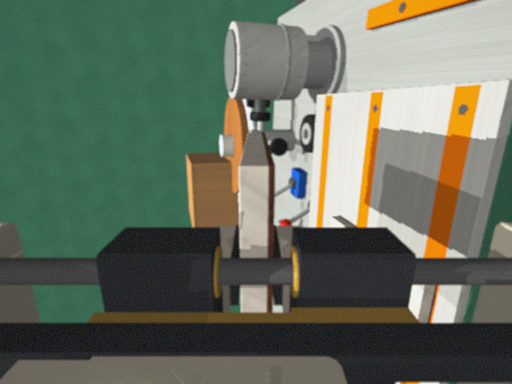

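View pics/t8.png

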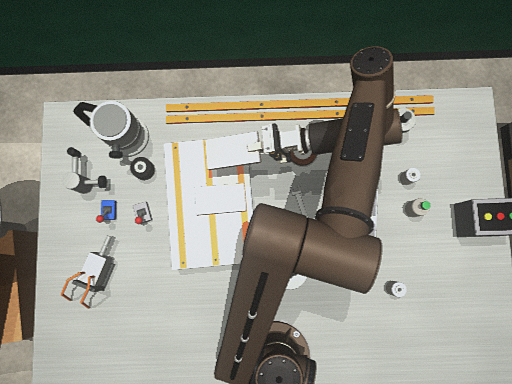

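```bash
python3 -c "
from h import *
import cv2
s=ld('w8.png');cv2.imwrite('pics/c6.png',cv2.resize(s['pixels'][115:235,215:300,::-1],None,fx=5,fy=5,interpolation=cv2.INTER_CUBIC))
"
```

```text
(no output)
```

View pics/c6.png

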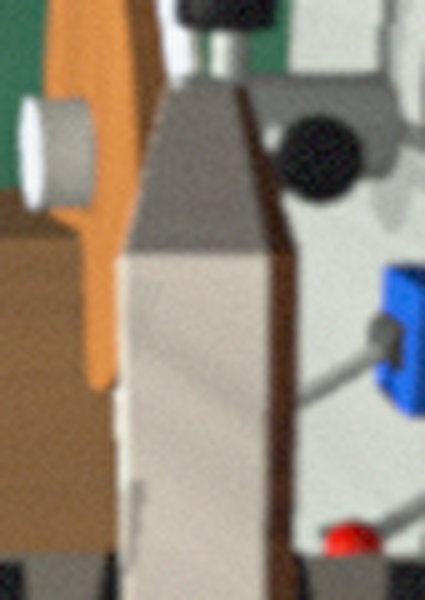

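```bash
cat >> h.py <<'E'
def toolpts(s,o,uv,xp=0.0):
    """rays hit plane tool x = xp; returns tool coords"""
    R=Rot.from_euler('xyz',o['orientation'],degrees=True).as_matrix();p=o['tool_pos'];Rc=np.array(s['R']);C=-Rc.T@s['t']
    out=[]
    for u,v in uv:
        d=Rc.T@np.array([(u-s['cx'])/s['fx'],(v-s['cy'])/s['fy'],1]);c=R.T@(C-p);e=R.T@d
        out.append(c+e*((xp-c[0])/e[0]) if abs(e[0])>.2 else None)
    return np.array(out,float)
def toolray(s,o,uv):
    R=Rot.from_euler('xyz',o['orientation'],degrees=True).as_matrix();p=o['tool_pos'];Rc=np.array(s['R']);C=-Rc.T@s['t']
    d=Rc.T@np.array([(uv[0]-s['cx'])/s['fx'],(uv[1]-s['cy'])/s['fy'],1]);return R.T@(C-p),R.T@d
E
python3 - <<'E'
from h import *
np.set_printoptions(precision=4,suppress=True)
s=ld('w8.png');o=sensors.get_obs()
for uv,w in (((256.8,165.3),174/5),((255.9,131),75/5)):
    c,e=toolray(s,o,uv); dist=16e-3*s['fx']/w; k=dist  # depth along camera axis from width
    print('cam',c,'ray',e,'depth',dist,'pt',c+e*dist)
    for z in (-.042,.128): print('  at z',z,c+e*(z-c[2])/e[2])
E
```

```text
cam [-0.0021 -0.0766 -0.1599] ray [0.0075 0.195  0.9848] depth 0.13532307446938469 pt [-0.0011 -0.0502 -0.0266]
  at z -0.042 [-0.0012 -0.0532 -0.042 ]
  at z 0.128 [ 0.0001 -0.0195  0.128 ]
cam [-0.0021 -0.0766 -0.1599] ray [0.004  0.0832 1.0175] depth 0.3139495327689724 pt [-0.0008 -0.0504  0.1596]
  at z -0.042 [-0.0016 -0.0669 -0.042 ]
  at z 0.128 [-0.0009 -0.053   0.128 ]
```

Run:
```python
from h import *
from scipy.optimize import least_squares
M=np.array([[.4404,-.2762,.1278],[.3708,-.2701,.1263],[.3681,-.3233,.0475],[.4374,-.3298,.0472],[.5607,-.2907,.1309],[.4902,-.2825,.1246],[.4866,-.3344,.0531],[.5593,-.3432,.0514],[.6809,-.3047,.1323],[.6135,-.2958,.129],[.6056,-.3487,.0476],[.6745,-.3554,.0474]])
L=[]
for k in (-1,0,1):
    for x,y in ((-.05,.035),(-.05,-.035),(0,-.035),(0,.035)): L.append([x,k*.12+y,.045 if x==0 else .1316])
L=np.array(L)
def f(q,r=0):
    c,s=np.cos(q[2]),np.sin(q[2]);R=np.array([[c,-s],[s,c]]);return ((L[:,:2]@R.T+q[:2])-M[:,:2]).ravel()
q=least_squares(f,[.523,-.339,-1.677]).x;print(q,np.degrees(q[2]),(f(q)*1000).reshape(-1,2).round(1).tolist())
c,s=np.cos(q[2]),np.sin(q[2])
for k in(-1,0,1): print('rest',k+2,q[:2]+np.array([[c,-s],[s,c]])@[-.0356,k*.12])
```

```text
[ 0.52131804 -0.33775573 -1.67828148] -96.15844581357956 [[1.8, -2.7], [1.8, -1.3], [-0.9, 2.2], [-0.6, 1.2], [0.8, -1.1], [1.7, -1.8], [-0.1, 0.4], [-3.2, 1.7], [-0.1, 0.0], [-2.3, -1.4], [0.2, 1.8], [0.9, 1.0]]
rest 1 [ 0.40582967 -0.28948777]
rest 2 [ 0.52513715 -0.30236117]
rest 3 [ 0.64444463 -0.31523457]
```

```bash
cat >> h.py <<'E'
RY=-96.16;Z=np.array([0,0,1.])
rx=np.array([np.cos(np.radians(RY)),np.sin(np.radians(RY)),0]);ry_=np.array([-rx[1],rx[0],0])
N=rx*np.sin(np.pi/3)+Z*.5;UP=-rx*.5+Z*np.sin(np.pi/3)
REST={1:np.array([.4058,-.2895,.1226]),2:np.array([.5251,-.3024,.1226]),3:np.array([.6444,-.3152,.1226])}
PR=[180,-30,RY]
def place(k,c,n=0,up=0,y=0):
    """TCP so that panel centre (tool coords c) is at rest k + offsets"""
    R=Rot.from_euler('xyz',PR,degrees=True)
    return REST[k]+N*n+UP*up+ry_*y-R.apply(c)
E
python3 - <<'E'
from h import *
st();c=[0,-.005,.045];h=place(1,c,.03,.05);print('hover',h,'final',place(1,c))
to([.58,-.02,.40],[180,25,-90]);to([.5,-.06,.40],[180,25,-92]);to(h,PR)
E
```

```text
t 9.45 p [0.6697 0.0654 0.2684] rpy [-178.9   74.8  -85.5] F [ 0.3  0.6 -1.8] op 0.0157 J [ -18.    37.1   19.3  -68.4 -104.8  113.8]
hover [ 0.403138   -0.26756849  0.21987241] final [ 0.40324324 -0.26659339  0.16157114]
row [-0.711, 0.627, -0.743, 0.043, 0.831, 0.042] max 0.83 rows>=5.8
row [-0.652, 1.175, -0.97, 0.069, 0.83, 0.064] max 1.18 rows>=5.8
row [0.854, 1.91, -1.952, 0.066, 1.743, 0.173] max 1.95 rows>=12.2
```

Request:
{"op": "drive_tool", "data": {"moves": [[-0.35,0.3,-0.5,0.02,0.3,0.02],[-0.71,0.63,-0.74,0.04,0.83,0.04],[-0.71,0.63,-0.74,0.04,0.83,0.04],[-0.71,0.63,-0.74,0.04,0.83,0.04],[-0.71,0.63,-0.74,0.04,0.83,0.04],[-0.71,0.63,-0.74,0.04,0.83,0.04],[-0.71,0.63,-0.74,0.04,0.83,0.04]]}}

```text
clock: 10.15
tool_pos: [0.579, -0.017, 0.4013]
orientation: [-179.8, 24.8, -89.5]
force: [-0.6, -0.0, -2.1]
opening: 0.0159
```

```bash
python3 -c "
from h import *
st();to([.45,-.16,.40],[180,-30,-96.16])"
```

```text
t 10.15 p [ 0.579  -0.017   0.4013] rpy [-179.8   24.8  -89.5] F [-0.6 -0.  -2.1] op 0.0159 J [ -0.2  10.7  15.  -24.9 -94.   88.8]
row [0.861, 0.868, -0.392, -0.008, 0.913, 0.114] max 0.91 rows>=6.4
```

Request:
{"op": "drive_tool", "data": {"moves": [[0.86,0.87,-0.39,0,0.91,0.11],[0.86,0.87,-0.39,0,0.91,0.11],[0.86,0.87,-0.39,0,0.91,0.11],[0.86,0.87,-0.39,0,0.91,0.11],[0.86,0.87,-0.39,0,0.91,0.11],[0.86,0.87,-0.39,0,0.91,0.11],[0.86,0.87,-0.39,0,0.91,0.11],[0.86,0.87,-0.39,0,0.91,0.11]]}}

```text
clock: 10.95
tool_pos: [0.4485, -0.159, 0.3966]
orientation: [180.0, -30.0, -95.8]
force: [-0.1, -0.8, -2.2]
opening: 0.016
```

```bash
python3 -c "
from h import *
st();c=[0,-.005,.045];to(place(1,c,.03,.12),PR);to(place(1,c,.03,.05),PR);snap('scene','s9.png');snap('wrist','w9.png')"
```

```text
t 10.95 p [ 0.4485 -0.159   0.3966] rpy [180.  -30.  -95.8] F [-0.1 -0.8 -2.2] op 0.016 J [ 25.3  -2.8 -22.1  25.4 -87.6  54. ]
row [0.061, 0.226, 0.929, -0.003, 0.0, 0.005] max 0.93 rows>=2.9
row [0.061, 0.228, 1.396, -0.003, 0.0, 0.005] max 1.40 rows>=4.2
```

View pics/s9.png

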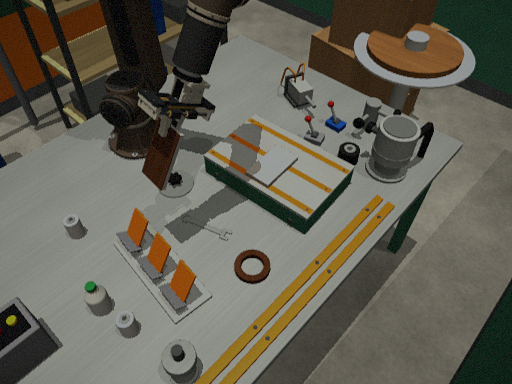

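View pics/w9.png

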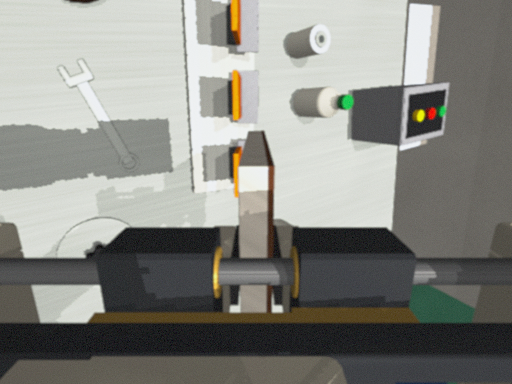

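Request:
{"op": "drive_tool", "data": {"moves": [[0.06,0.23,0.3,0,0,0],[0.06,0.23,0.6,0,0,0],[0.06,0.23,0.93,0,0,0],[0.06,0.23,0.93,0,0,0],[0.06,0.23,0.93,0,0,0]]}}

```text
clock: 11.55
tool_pos: [0.4068, -0.2338, 0.2815]
orientation: [-179.8, -29.7, -96.2]
force: [0.4, -0.3, -0.7]
opening: 0.0161
```

```bash
python3 -c "
from h import *
st();c=[0,-.005,.045];to(place(1,c,.02,.05),PR);to(place(1,c,.012,.01),PR);snap('scene','s10.png');snap('wrist','w10.png')
import cv2
cv2.imwrite('pics/c7.png',np.hstack([cv2.resize(cv2.imread('pics/s10.png')[180:330,90:230],(400,429)),cv2.resize(cv2.imread('pics/w10.png')[80:260,150:330],(400,429))]))"
```

```text
t 11.55 p [ 0.4068 -0.2338  0.2815] rpy [-179.8  -29.7  -96.2] F [ 0.4 -0.3 -0.7] op 0.0161 J [ 16.7  -3.7 -38.7  29.2 -70.   53.4]
row [-0.074, 0.001, 0.469, -0.003, 0.005, -0.0] max 0.47 rows>=1.4
row [-0.126, 0.002, 0.736, -0.003, 0.005, -0.0] max 0.74 rows>=2.2
```

View pics/c7.png

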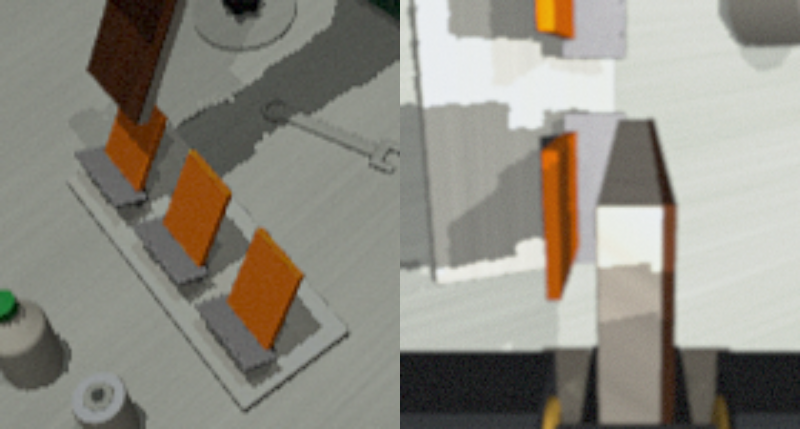

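Request:
{"op": "drive_tool", "data": {"moves": [[-0.074,0,0.15,0,0.005,0],[-0.074,0,0.3,0,0.005,0],[-0.074,0,0.47,0,0.005,0],[-0.074,0,0.47,0,0.005,0]]}}

```text
clock: 12.05
tool_pos: [0.4059, -0.2581, 0.2153]
orientation: [-179.7, -30.0, -96.2]
force: [-0.7, -0.1, -0.9]
opening: 0.0153
```

```bash
python3 -c "
from h import *
st();c=[0,-.005,.045];to(place(1,c,.012,.01),PR)"
```

```text
t 12.05 p [ 0.4059 -0.2581  0.2153] rpy [-179.7  -30.   -96.2] F [-0.7 -0.1 -0.9] op 0.0153 J [ 12.4  -0.  -45.7  33.6 -59.2  50.2]
row [-0.049, 0.013, 0.272, -0.005, 0.001, -0.0] max 0.27 rows>=0.8
```

Request:
{"op": "drive_tool", "data": {"moves": [[-0.049,0.013,0.1,0,0,0],[-0.049,0.013,0.2,0,0,0],[-0.049,0.013,0.26,0,0,0],[-0.049,0.013,0.26,0,0,0]]}}

```text
clock: 12.45
tool_pos: [0.4033, -0.2711, 0.1783]
orientation: [-179.7, -30.0, -96.2]
force: [0.1, -0.4, -1.1]
opening: 0.0158
```

```bash
python3 -c "
from h import *
st();c=[0,-.005,.045];to(place(1,c,.0,.01),PR);to(place(1,c,.0,.0),PR);snap('scene','s11.png');snap('wrist','w11.png');snap('top','t11.png')
import cv2
cv2.imwrite('pics/c8.png',np.hstack([cv2.resize(cv2.imread('pics/s11.png')[170:290,90:210],(380,380),interpolation=cv2.INTER_CUBIC),cv2.resize(cv2.imread('pics/w11.png')[90:230,180:320],(400,400),interpolation=cv2.INTER_CUBIC)[:380]]))"
```

```text
t 12.45 p [ 0.4033 -0.2711  0.1783] rpy [-179.7  -30.   -96.2] F [ 0.1 -0.4 -1.1] op 0.0158 J [  9.7   2.4 -49.6  37.1 -53.   47.5]
row [-0.081, 0.004, 0.015, -0.005, 0.0, -0.0] max 0.08 rows>=0.2
row [-0.081, 0.004, 0.082, -0.005, 0.0, -0.0] max 0.08 rows>=0.3
```

View pics/c8.png

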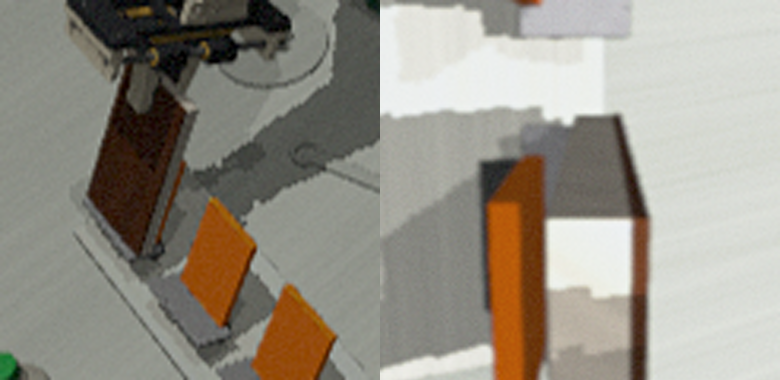

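View pics/t11.png

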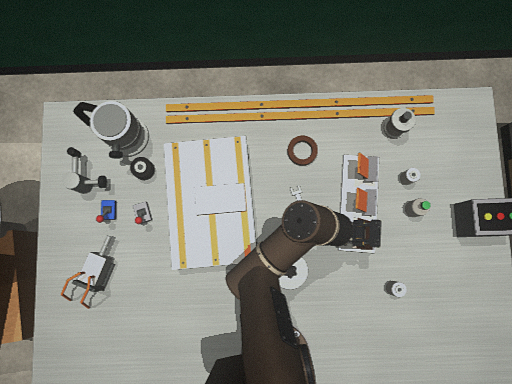

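Run:
```python
from h import *
s=ld('w11.png');o=sensors.get_obs()
Rc=s['R'];C=-Rc.T@s['t'];foot=REST[1]-UP*.085-N*.008
def at(px,h):
    d=Rc.T@np.array([(px[0]-s['cx'])/s['fx'],(px[1]-s['cy'])/s['fy'],1]);X=C+d*(((foot+UP*h-C)@UP)/(d@UP));q=X-foot
    return 'y %.1f n %.1f'%(q@ry_*1000,q@N*1000)
f=lambda x,y:((x-380+.5)/2.857-.5+180,(y+.5)/2.857-.5+90)
print('plate top far (exp 35, 0)',at(f(541,208),.1)); print('plate foot far (exp 35,0)',at(f(543,153),0))
print('panel top far',at(f(545,216),.18),at(f(649,216),.18));print('panel bot far',at(f(575,115),.012),at(f(620,115),.012))
print('ledge far edge(exp 45)',at(f(525,124),0))
```

```text
plate top far (exp 35, 0) y 34.6 n 6.9
plate foot far (exp 35,0) y 36.0 n 1.2
panel top far y 48.1 n 12.8 y 48.1 n 27.8
panel bot far y 50.1 n 12.9 y 50.1 n 28.0
ledge far edge(exp 45) y 46.1 n -5.0
```

Request:
{"op": "drive_tool", "data": {"moves": [[-0.04,0.008,0,0,0,0],[-0.075,0.008,0.01,0,0,0],[-0.078,0.008,0.03,0,0,0],[-0.078,0.008,0.05,0,0,0],[-0.078,0.008,0.06,0,0,0],[-0.078,0.008,0.06,0,0,0]]}}

```text
clock: 13.2
tool_pos: [0.408, -0.2642, 0.1691]
orientation: [-179.1, -30.1, -96.2]
force: [-1.6, 12.4, 24.2]
opening: 0.0161
```

```bash
python3 -c "
from h import *
st();c=[0,-.005,.045];to(place(1,c,.0,.0),PR);snap('wrist','w12.png')
import cv2
cv2.imwrite('pics/c9.png',cv2.resize(cv2.imread('pics/w12.png')[90:230,180:320],(560,560),interpolation=cv2.INTER_CUBIC))"
```

```text
t 13.2 p [ 0.408  -0.2642  0.1691] rpy [-179.1  -30.1  -96.2] F [-1.6 12.4 24.2] op 0.0161 J [ 10.5   3.  -50.6  38.2 -51.6  45.4]
row [-0.008, 0.031, 0.053, -0.015, -0.001, -0.001] max 0.05 rows>=0.2
```

View pics/c9.png

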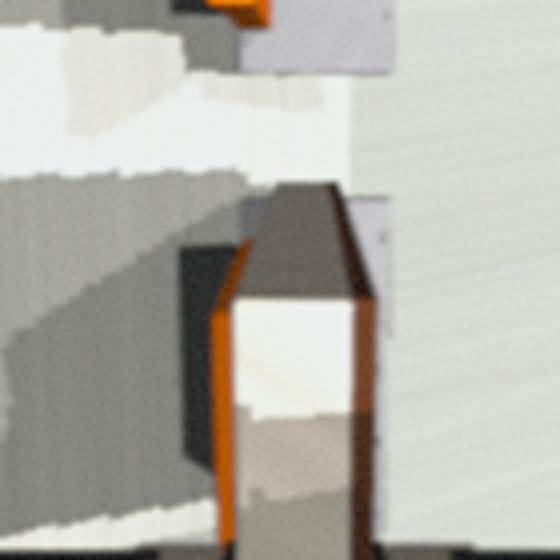

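Run:
```python
from h import *
st()
s=ld('w12.png')
Rc=s['R'];C=-Rc.T@s['t'];foot=REST[1]-UP*.085-N*.008
def at(px,h):
    d=Rc.T@np.array([(px[0]-s['cx'])/s['fx'],(px[1]-s['cy'])/s['fy'],1]);X=C+d*(((foot+UP*h-C)@UP)/(d@UP));q=X-foot
    return 'y %.1f n %.1f'%(q@ry_*1000,q@N*1000)
f=lambda x,y:((x+.5)/4-.5+180,(y+.5)/4-.5+90)
print('plate top far back(exp 35, -8)',at(f(212,313),.1))
print('panel top far',at(f(232,300),.171),at(f(376,300),.171));print('panel bot far',at(f(277,184),.002),at(f(335,184),.002))
print('ledge far edge(exp 45)',at(f(370,199),0))
```

```text
t 13.25 p [ 0.4081 -0.2641  0.1691] rpy [-179.1  -30.   -96.2] F [-0.6 10.8 23.7] op 0.0157 J [ 10.5   3.  -50.7  38.2 -51.6  45.4]
plate top far back(exp 35, -8) y 35.9 n -6.2
panel top far y 50.9 n 1.5 y 50.9 n 16.9
panel bot far y 49.3 n 2.7 y 49.3 n 17.0
ledge far edge(exp 45) y 45.4 n 25.8
```

Request:
{"op": "drive_tool", "data": {"moves": [[0,0,-0.03,0,0,0],[0,0.015,-0.03,0,0,0],[0,0.015,-0.03,0,0,0]]}}

```text
clock: 13.55
tool_pos: [0.4062, -0.2615, 0.1733]
orientation: [-179.0, -30.1, -96.2]
force: [0.8, -1.7, 2.2]
opening: 0.0158
```

```bash
python3 -c "
from h import *
st();snap('wrist','w13.png')
import cv2
cv2.imwrite('pics/c10.png',cv2.resize(cv2.imread('pics/w13.png')[90:230,180:320],(560,560),interpolation=cv2.INTER_CUBIC))"
```

```text
t 13.55 p [ 0.4062 -0.2615  0.1733] rpy [-179.   -30.1  -96.2] F [ 0.8 -1.7  2.2] op 0.0158 J [ 11.1   2.5 -50.5  37.6 -52.4  45.5]
```

View pics/c10.png

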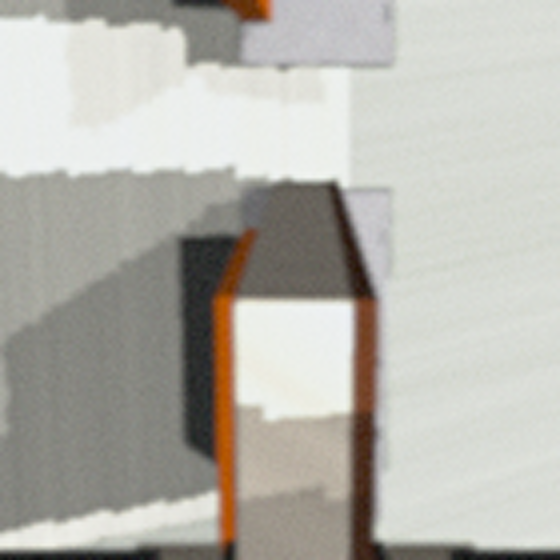

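Request:
{"op": "drive_tool", "data": {"moves": [[-0.005,0,0.01,0,0,0],[-0.008,0,0.02,0,0,0],[-0.008,0,0.022,0,0,0]]}}

```text
clock: 13.9
tool_pos: [0.4055, -0.263, 0.17]
orientation: [-179.1, -30.2, -96.2]
force: [0.6, -4.0, 7.6]
opening: 0.0158
```

```bash
python3 -c "
from h import *
st()"
```

```text
t 13.9 p [ 0.4055 -0.263   0.17  ] rpy [-179.1  -30.2  -96.2] F [ 0.6 -4.   7.6] op 0.0158 J [ 10.8   2.7 -50.8  38.1 -51.9  45.2]
```

Request:
{"op": "drive_tool", "data": {"moves": [[0,0,0,0,0,0],[0,0,0,0,0,0],[0,0,0,0,0,0],[0,0,0,0,0,0],[0,0,0,0,0,0]], "fingers": -0.2}}

```text
clock: 14.4
tool_pos: [0.4055, -0.2629, 0.1699]
orientation: [-179.2, -30.2, -96.2]
force: [-0.1, -0.2, 0.4]
opening: 0.035
```

```bash
python3 -c "
from h import *
st();snap('wrist','w14.png')"
```

```text
t 14.4 p [ 0.4055 -0.2629  0.1699] rpy [-179.2  -30.2  -96.2] F [-0.1 -0.2  0.4] op 0.035 J [ 10.8   2.8 -50.9  38.1 -51.9  45.2]
```

View pics/w14.png

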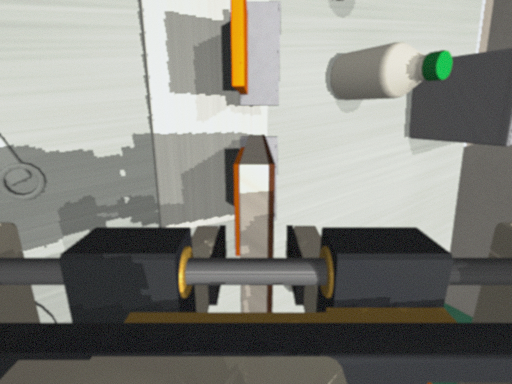

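Released and standing. I'll retract along the tool axis.

Request:
{"op": "drive_tool", "data": {"moves": [[0,0,-0.2,0,0,0],[0,0,-0.5,0,0,0],[0,0,-0.9,0,0,0],[0,0,-1,0,0,0],[0,0,-1,0,0,0],[0,0,-1,0,0,0]], "fingers": -0.1}}

```text
clock: 15.05
tool_pos: [0.4114, -0.1874, 0.2994]
orientation: [-179.1, -30.1, -96.2]
force: [0.0, 0.1, -0.1]
opening: 0.0391
```

```bash
python3 -c "
from h import *
st();snap('wrist','w15.png');snap('scene','s15.png');snap('top','t15.png')
import cv2
cv2.imwrite('pics/c11.png',np.hstack([cv2.resize(cv2.imread('pics/s15.png')[170:290,90:210],(380,380),interpolation=cv2.INTER_CUBIC),cv2.resize(cv2.imread('pics/w15.png')[50:230,160:340],(380,380),interpolation=cv2.INTER_CUBIC)]))"
```

```text
t 15.05 p [ 0.4114 -0.1874  0.2994] rpy [-179.1  -30.1  -96.2] F [ 0.   0.1 -0.1] op 0.0391 J [ 23.9  -4.7 -36.8  27.3 -75.   49. ]
```

View pics/c11.png

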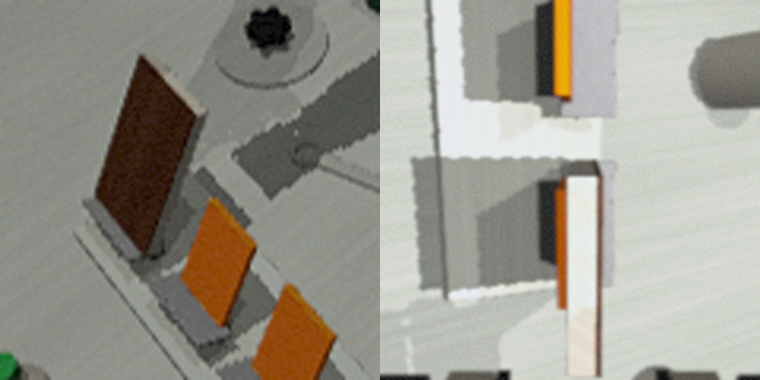

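View pics/t15.png

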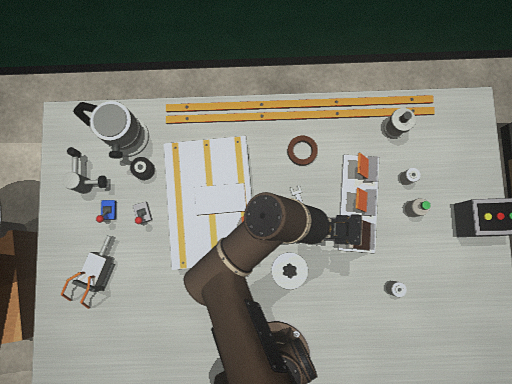

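Run:
```python
from h import *
s=ld('w15.png')
Rc=s['R'];C=-Rc.T@s['t'];foot=REST[1]-UP*.085-N*.008
def at(px,h):
    d=Rc.T@np.array([(px[0]-s['cx'])/s['fx'],(px[1]-s['cy'])/s['fy'],1]);X=C+d*(((foot+UP*h-C)@UP)/(d@UP));q=X-foot
    return 'y %.1f n %.1f'%(q@ry_*1000,q@N*1000)
f=lambda x,y:((x-380+.5)/2.111-.5+160,(y+.5)/2.111-.5+50)
print('panel top far',at(f(568,178),.17),at(f(601,178),.17));print('panel top near',at(f(568,376),.17),at(f(600,376),.17));print('panel bot far',at(f(577,161),.0),at(f(600,161),0))
print('plate top far back(exp 35,-8)',at(f(557,183),.1),'near',at(f(558,308),.1));print('ledge far(exp45)',at(f(610,161),0),'near',at(f(610,285),0))
```

```text
panel top far y 47.2 n 1.9 y 47.2 n 16.3
panel top near y -46.0 n 1.4 y -46.0 n 16.7
panel bot far y 45.9 n 4.8 y 45.9 n 21.0
plate top far back(exp 35,-8) y 39.1 n -5.6 near y -32.6 n -5.8
ledge far(exp45) y 45.9 n 28.0 near y -43.9 n 29.1
```

```bash
python3 -c "
from h import *
to([.45,-.05,.35],[180,0,-130])"
```

```text
row [-0.644, -0.172, -0.77, -0.16, -0.486, 0.554] max 0.77 rows>=5.3
```

Request:
{"op": "drive_tool", "data": {"moves": [[-0.2,-0.05,-0.5,0,0,0],[-0.64,-0.17,-0.77,-0.16,-0.49,0.55],[-0.64,-0.17,-0.77,-0.16,-0.49,0.55],[-0.64,-0.17,-0.77,-0.16,-0.49,0.55],[-0.64,-0.17,-0.77,-0.16,-0.49,0.55],[-0.64,-0.17,-0.77,-0.16,-0.49,0.55],[-0.64,-0.17,-0.77,-0.16,-0.49,0.55]]}}

```text
clock: 15.9
tool_pos: [0.4496, -0.0516, 0.3502]
orientation: [179.8, 0.4, -130.1]
force: [0.2, -0.6, 0.7]
opening: 0.0394
```

```bash
python3 -c "
from h import *
st();to([.52,.16,.33],[180,0,-176.6])"
```

```text
t 15.9 p [ 0.4496 -0.0516  0.3502] rpy [ 179.8    0.4 -130.1] F [ 0.2 -0.6  0.7] op 0.0394 J [ 18.2  -4.7 -13.2  -0.4 -81.2  31.7]
row [-1.381, 0.55, 0.146, 0.005, 0.005, 0.775] max 1.38 rows>=5.4
```

Request:
{"op": "drive_tool", "data": {"moves": [[-1,0.4,0.1,0,0,0.78],[-1,0.4,0.1,0,0,0.78],[-1,0.4,0.1,0,0,0.78],[-1,0.4,0.1,0,0,0.78],[-1,0.4,0.1,0,0,0.78],[-1,0.4,0.1,0,0,0.78]]}}

```text
clock: 16.5
tool_pos: [0.5001, 0.1021, 0.3346]
orientation: [179.8, -0.0, -177.1]
force: [-0.1, 0.3, 0.6]
opening: 0.0395
```

```bash
python3 -c "
from h import *
st();to([.53,.33,.25],[180,0,-176.6]);to([.53,.24,.28],[180,0,-176.6])"
```

```text
t 16.5 p [0.5001 0.1021 0.3346] rpy [ 179.8   -0.  -177.1] F [-0.1  0.3  0.6] op 0.0395 J [ 33.4   1.7  -9.1  -0.2 -79.1 -30.5]
row [-0.275, 1.505, 0.57, 0.004, -0.001, -0.009] max 1.51 rows>=4.9
row [-0.245, 0.907, 0.367, 0.004, -0.001, -0.009] max 0.91 rows>=3.0
```

Request:
{"op": "drive_tool", "data": {"moves": [[-0.24,0.95,0.3,0,0,0],[-0.24,0.95,0.3,0,0,0],[-0.24,0.95,0.3,0,0,0],[-0.24,0.95,0.3,0,0,0],[-0.24,0.95,0.3,0,0,0]]}}

```text
clock: 17.0
tool_pos: [0.5285, 0.2468, 0.2876]
orientation: [180.0, -0.2, -177.0]
force: [0.4, -0.9, 0.7]
opening: 0.0391
```

```bash
python3 -c "
from h import *
st();to([.53,.31,.2],[180,0,-176.6]);s=snap('wrist','w16.png')"
```

```text
t 17.0 p [0.5285 0.2468 0.2876] rpy [ 180.    -0.2 -177. ] F [ 0.4 -0.9  0.7] op 0.0391 J [ 44.1  10.1  -5.5  -0.2 -74.6 -41.1]
row [-0.035, 0.42, 0.584, 0.0, -0.004, -0.007] max 0.58 rows>=2.2
```

View pics/w16.png

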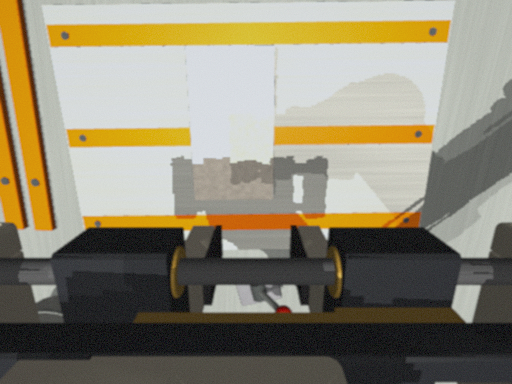

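```bash
python3 -c "
from h import *
import cv2
cv2.imwrite('pics/c12.png',cv2.resize(cv2.imread('pics/w16.png')[30:215,165:300],None,fx=3.2,fy=3.2,interpolation=cv2.INTER_CUBIC))"
```

```text
(no output)
```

View pics/c12.png

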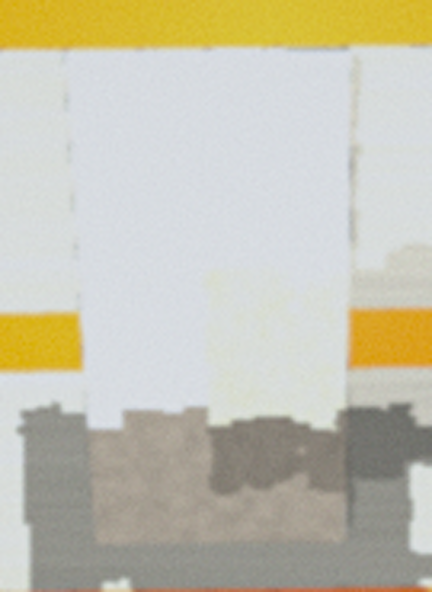

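```bash
python3 -c "
from h import *
s=ld('w16.png')
f=lambda P:(np.array(P)+.5)/3.2-.5+np.array([165,30])
q=plane(s,f([(66,49),(350,47),(346,543),(95,545)]),.106);print(q.round(4)[:,:2])
w=q-E0;print(np.c_[w@XS,w@YS].round(4)); 
sh=plane(s,[(52,232),(43,8),(452,3),(430,215)],.09);w=sh-E0;print('shelf corners/strip',np.c_[w@XS,w@YS].round(4))
"
```

```text
[[0.6085 0.1135]
 [0.5159 0.108 ]
 [0.5055 0.2778]
 [0.6    0.2834]]
[[ 0.0442  0.0678]
 [ 0.0443 -0.0249]
 [ 0.2144 -0.0251]
 [ 0.2143  0.0696]]
shelf corners/strip [[ 0.2616  0.2611]
 [ 0.0048  0.2188]
 [ 0.0028 -0.2141]
 [ 0.2426 -0.2289]]
```

Panel B was knocked about 25 mm (it is now 41 mm from the edge), so I'll use the new measurement for the push.

```bash
python3 -c "
from h import *
to([.5493,.306,.18],[180,0,-176.55]);to([.5493,.306,.098],[180,0,-176.55])"
```

```text
row [-0.16, 0.391, 0.725, 0.001, -0.003, -0.009] max 0.73 rows>=2.5
row [-0.161, 0.391, 1.272, 0.001, -0.003, -0.009] max 1.27 rows>=4.0
```

Request:
{"op": "drive_tool", "data": {"moves": [[-0.15,0.4,0.4,0,0,0],[-0.15,0.4,0.7,0,0,0],[-0.15,0.4,0.7,0,0,0],[-0.15,0.4,0.7,0,0,0]]}}

```text
clock: 17.45
tool_pos: [0.5463, 0.3052, 0.18]
orientation: [-179.8, -0.5, -177.1]
force: [-1.6, -0.0, -0.3]
opening: 0.0394
```

```bash
python3 -c "
from h import *
st();to([.5493,.306,.098],[180,0,-176.55])"
```

```text
t 17.45 p [0.5463 0.3052 0.18  ] rpy [-179.8   -0.5 -177.1] F [-1.6 -0.  -0.3] op 0.0394 J [ 46.9  18.1  -9.1  -0.2 -63.3 -43.9]
row [-0.025, 0.006, 0.546, -0.003, -0.008, -0.009] max 0.55 rows>=1.6
```

Request:
{"op": "drive_tool", "data": {"moves": [[-0.02,0.006,0.2,0,-0.008,-0.009],[-0.02,0.006,0.4,0,-0.008,-0.009],[-0.02,0.006,0.54,0,-0.008,-0.009],[-0.02,0.006,0.54,0,-0.008,-0.009],[-0.02,0.006,0.54,0,-0.008,-0.009]]}}

```text
clock: 17.95
tool_pos: [0.5497, 0.3057, 0.1013]
orientation: [-179.9, 0.1, -176.6]
force: [0.9, 0.9, 0.5]
opening: 0.0391
```

```bash
python3 -c "
from h import *
st();to([.5554,.2003,.098],[180,0,-176.55])"
```

```text
t 17.95 p [0.5497 0.3057 0.1013] rpy [-1.799e+02  1.000e-01 -1.766e+02] F [0.9 0.9 0.5] op 0.0391 J [ 46.9  22.1 -14.6   0.2 -53.2 -43.7]
row [0.004, -0.703, 0.024, -0.002, 0.002, -0.001] max 0.70 rows>=2.1
```

Request:
{"op": "drive_tool", "data": {"moves": [[0,-0.09,0.022,0,0,0],[0.001,-0.18,0.022,0,0,0],[0.001,-0.27,0.022,0,0,0],[0.002,-0.36,0.022,0,0,0],[0.003,-0.45,0.022,0,0,0],[0.003,-0.54,0.022,0,0,0],[0.004,-0.62,0.022,0,0,0],[0.004,-0.69,0.022,0,0,0]]}}

```text
clock: 18.75
tool_pos: [0.5569, 0.2024, 0.1006]
orientation: [180.0, 0.4, -176.6]
force: [0.6, 5.0, 6.7]
opening: 0.0397
```

```bash
python3 -c "
from h import *
st();s=snap('top','t17.png');snap('wrist','w17.png')
import cv2
cv2.imwrite('pics/c13.png',cv2.resize(s['pixels'][130:250,180:290,::-1],None,fx=5,fy=5,interpolation=cv2.INTER_CUBIC))"
```

```text
t 18.75 p [0.5569 0.2024 0.1006] rpy [ 180.     0.4 -176.6] F [0.6 5.  6.7] op 0.0397 J [ 39.   19.  -19.7   0.2 -51.  -35.7]
```

View pics/c13.png

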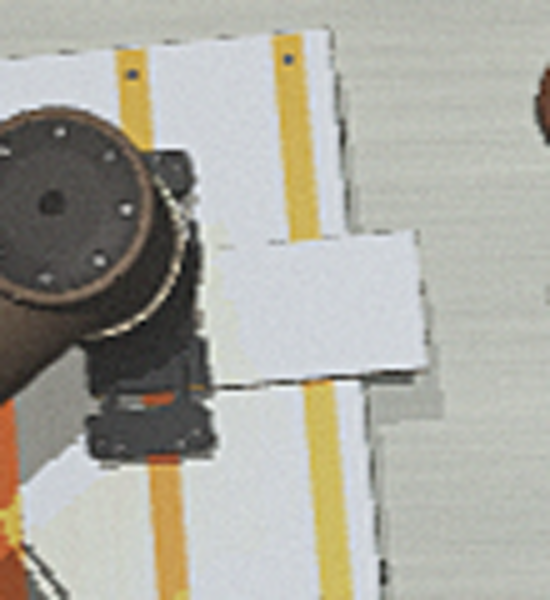

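```bash
python3 -c "
from h import *
t=ld('t17.png');f=lambda P:(np.array(P)+.5)/5-.5+np.array([180,130])
q=plane(t,f([(416,232),(428,371)]),.106);w=q-E0;print(q.round(4),np.c_[w@XS,w@YS].round(4),(w@YS).mean())"
```

```text
[[0.6132 0.0221 0.106 ]
 [0.5172 0.0171 0.106 ]] [[-0.0473  0.067 ]
 [-0.0466 -0.0292]] 0.018903049049383277
```

Request:
{"op": "drive_tool", "data": {"moves": [[0,0.07,0,0,0,0],[0,0.15,-0.3,0,0,0],[0,0.15,-0.9,0,0,0],[0,0.15,-1,0,0,0],[0,0,-1,0,0,0]], "fingers": 1}}

```text
clock: 19.35
tool_pos: [0.5577, 0.2037, 0.2567]
orientation: [179.9, 0.8, -176.5]
force: [-0.2, 0.5, -0.6]
opening: 0.0737
```

```bash
python3 -c "
from h import *
st();to([.555,.06,.34],[180,0,-116.6])"
```

```text
t 19.35 p [0.5577 0.2037 0.2567] rpy [ 179.9    0.8 -176.5] F [-0.2  0.5 -0.6] op 0.0737 J [ 39.1  11.4  -8.1   0.3 -69.8 -35.7]
row [0.07, -0.954, -0.559, -0.004, 0.013, -0.998] max 1.00 rows>=7.0
```

```bash
python3 -c "
from h import *
s=ld('s5.png');print(plane(s,[(180,268),(258,230),(208,283),(172,258)],.22).round(3))"
```

```text
[[ 0.679 -0.344  0.22 ]
 [ 0.744 -0.126  0.22 ]
 [ 0.76  -0.324  0.22 ]
 [ 0.643 -0.338  0.22 ]]
```

Request:
{"op": "drive_tool", "data": {"moves": [[0.07,-0.95,-0.56,0,0.01,-1],[0.07,-0.95,-0.56,0,0.01,-1],[0.07,-0.95,-0.56,0,0.01,-1],[0.07,-0.95,-0.56,0,0.01,-1],[0.07,-0.95,-0.56,0,0.01,-1],[0.07,-0.95,-0.56,0,0.01,-1],[0.07,-0.95,-0.56,0,0.01,-1]]}}

```text
clock: 20.05
tool_pos: [0.5544, 0.0604, 0.3401]
orientation: [-179.7, -0.0, -116.2]
force: [0.4, 0.0, 0.1]
opening: 0.0875
```

```bash
python3 -c "
from h import *
st();to([.57,-.06,.33],[180,40,-86.5])"
```

```text
t 20.05 p [0.5544 0.0604 0.3401] rpy [-179.7   -0.  -116.2] F [0.4 0.  0.1] op 0.0875 J [ 26.5   6.2  -3.6   0.2 -80.   37.3]
row [0.674, -0.447, 0.069, -0.176, -0.653, -0.473] max 0.67 rows>=5.8
```

Request:
{"op": "drive_tool", "data": {"moves": [[0.3,-0.2,0,0,0,-0.2],[0.67,-0.45,0,-0.09,-0.33,-0.47],[0.67,-0.45,0.07,-0.18,-0.65,-0.47],[0.67,-0.45,0.07,-0.18,-0.65,-0.47],[0.67,-0.45,0.07,-0.18,-0.65,-0.47],[0.67,-0.45,0.07,-0.18,-0.65,-0.47],[0.67,-0.45,0.07,-0.18,-0.65,-0.47]]}}

```text
clock: 20.75
tool_pos: [0.5706, -0.0606, 0.3297]
orientation: [179.7, 40.2, -86.7]
force: [0.2, -1.7, -0.9]
opening: 0.0877
```

```bash
python3 -c "
from h import *
st();to([.5706,-.045,.25],[180,75,-86.5])"
```

```text
t 20.75 p [ 0.5706 -0.0606  0.3297] rpy [179.7  40.2 -86.7] F [ 0.2 -1.7 -0.9] op 0.0877 J [-14.2  18.4  14.3 -38.4 -98.4 106.1]
row [0.264, -0.009, 0.473, 0.002, -0.58, -0.004] max 0.58 rows>=4.0
```

Request:
{"op": "drive_tool", "data": {"moves": [[0.1,-0.01,0.1,0,-0.3,0],[0.26,-0.01,0.47,0,-0.58,0],[0.26,-0.01,0.47,0,-0.58,0],[0.26,-0.01,0.47,0,-0.58,0],[0.26,-0.01,0.47,0,-0.58,0],[0.26,-0.01,0.47,0,-0.58,0]]}}

```text
clock: 21.35
tool_pos: [0.5707, -0.0455, 0.2488]
orientation: [178.1, 75.0, -88.4]
force: [-0.2, 0.7, 0.9]
opening: 0.0877
```

```bash
python3 -c "
from h import *
st();to([.5706,-.035,.146],[180,75,-86.5]);snap('scene','s18.png')"
```

```text
t 21.35 p [ 0.5707 -0.0455  0.2488] rpy [178.1  75.  -88.4] F [-0.2  0.7  0.9] op 0.0877 J [ -27.5   36.2   13.2  -62.3 -111.   121.9]
row [0.644, -0.009, 0.245, 0.001, -0.0, -0.008] max 0.64 rows>=2.1
```

View pics/s18.png

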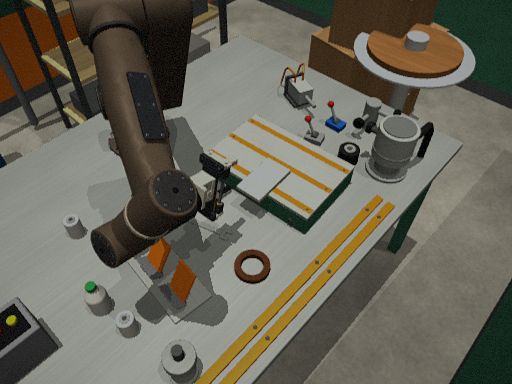

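Request:
{"op": "drive_tool", "data": {"moves": [[0.15,-0.005,0.1,0,0,0],[0.3,-0.009,0.2,0,0,0],[0.45,-0.009,0.245,0,0,0],[0.45,-0.009,0.245,0,0,0]]}}

```text
clock: 21.8
tool_pos: [0.5707, -0.0256, 0.176]
orientation: [179.0, 74.7, -87.3]
force: [0.3, 0.3, 0.0]
opening: 0.0873
```

```bash
python3 -c "
from h import *
st();to([.5706,-.035,.146],[180,75,-86.5]);snap('scene','s19.png');snap('top','t19.png')
import cv2
cv2.imwrite('pics/c14.png',np.hstack([cv2.resize(cv2.imread('pics/s19.png')[120:320,40:240],(400,400)),cv2.resize(cv2.imread('pics/t19.png')[60:300,210:450],(400,400))]))"
```

```text
t 21.8 p [ 0.5707 -0.0256  0.176 ] rpy [179.   74.7 -87.3] F [0.3 0.3 0. ] op 0.0873 J [ -25.7   40.5    9.9  -60.8 -105.8  128.5]
row [0.21, 0.004, -0.008, 0.004, -0.006, -0.003] max 0.21 rows>=0.6
```

View pics/c14.png

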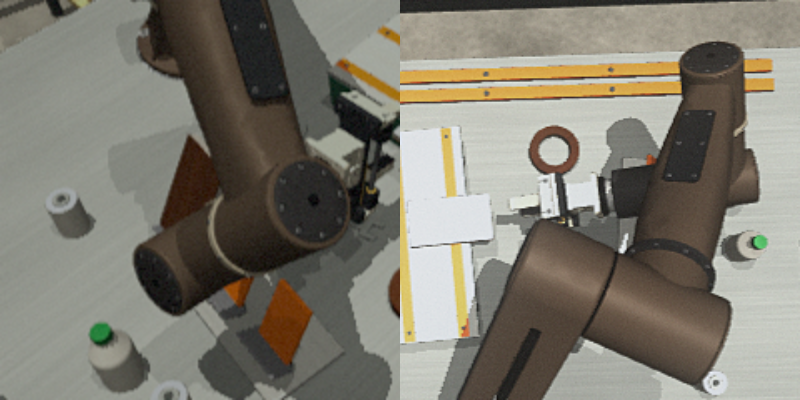

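```bash
python3 -c "
from h import *
to([.5706,-.035,.143],[180,75,-86.5]);to([.5648,.0616,.117],[180,75,-86.5])"
```

```text
row [0.241, 0.009, 0.009, 0.003, -0.006, -0.001] max 0.24 rows>=0.7
row [0.237, 0.007, 0.677, 0.003, -0.006, -0.001] max 0.68 rows>=2.2
```

Request:
{"op": "drive_tool", "data": {"moves": [[0.1,0,-0.01,0,0,0],[0.22,0,-0.01,0,0,0],[0.225,0,-0.01,0,0,0],[0.225,0,-0.01,0,0,0]]}}

```text
clock: 22.3
tool_pos: [0.5719, -0.0373, 0.1452]
orientation: [179.3, 74.7, -87.1]
force: [0.1, -0.2, 0.9]
opening: 0.0875
```

```bash
python3 -c "
from h import *
st();to([.5648,.0616,.117],[180,75,-86.5]);snap('wrist','w20.png')
s=ld('w20.png');P=[E0+XS*(-.047)+YS*a+np.array([0,0,z]) for a in(-.0285,.0665) for z in(0,.016)];print(proj(s,P).round())"
```

```text
t 22.3 p [ 0.5719 -0.0373  0.1452] rpy [179.3  74.7 -87.1] F [ 0.1 -0.2  0.9] op 0.0875 J [ -26.3   43.3   10.3  -59.9 -105.1  131. ]
row [0.006, 0.005, 0.687, 0.002, -0.005, -0.002] max 0.69 rows>=2.1
[[298. 257.]
 [281. 260.]
 [303. 148.]
 [283. 148.]]
```

View pics/w20.png

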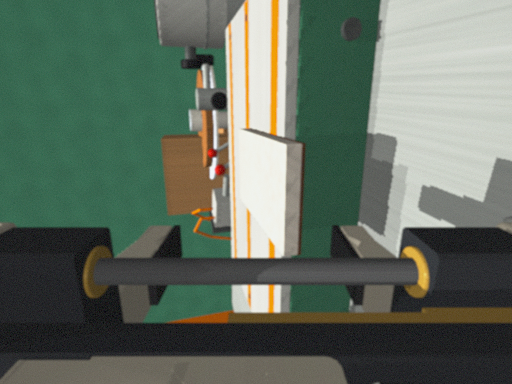

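Request:
{"op": "drive_tool", "data": {"moves": [[0.006,0,0.1,0,0,0],[0.006,0,0.25,0,0,0],[0.006,0,0.4,0,0,0],[0.006,0,0.55,0,0,0],[0.006,0,0.68,0,0,0],[0.006,0,0.68,0,0,0]]}}

```text
clock: 22.95
tool_pos: [0.5649, 0.0644, 0.1174]
orientation: [179.2, 74.7, -87.0]
force: [-0.5, -0.0, -0.6]
opening: 0.0875
```

```bash
python3 -c "
from h import *
st();to([.5655,.0616,.117],[180,75,-86.5])"
```

```text
t 22.95 p [0.5649 0.0644 0.1174] rpy [179.2  74.7 -87. ] F [-0.5 -0.  -0.6] op 0.0875 J [-19.5  42.4   3.  -63.3 -97.4 134. ]
row [0.007, -0.003, -0.018, 0.005, -0.004, -0.002] max 0.02 rows>=0.1
```

Request:
{"op": "drive_tool", "data": {"moves": [[0,0,-0.01,0,0,0],[0,0,-0.01,0,0,0],[0,0,-0.01,0,0,0],[0,0,-0.01,0,0,0],[0,0,-0.01,0,0,0],[0,0,-0.01,0,0,0],[0,0,-0.01,0,0,0],[0,0,-0.01,0,0,0]], "fingers": -1}}

```text
clock: 23.75
tool_pos: [0.565, 0.0628, 0.1177]
orientation: [179.2, 74.7, -87.0]
force: [-0.1, -0.9, -0.9]
opening: 0.0297
```

Request:
{"op": "drive_tool", "data": {"moves": [[0,0,0,0,0,0],[0,0,0,0,0,0],[0,0,0,0,0,0],[0,0,0,0,0,0],[0,0,0,0,0,0],[0,0,0,0,0,0],[0,0,0,0,0,0]], "fingers": -1}}

```text
clock: 24.45
tool_pos: [0.565, 0.0629, 0.118]
orientation: [179.2, 74.7, -87.0]
force: [-0.0, -2.6, 5.1]
opening: 0.0187
```

Request:
{"op": "drive_tool", "data": {"moves": [[-0.1,0,-0.027,0,0,0],[-0.2,0,-0.055,0,0,0],[-0.4,0,-0.11,0,0,0],[-0.64,0,-0.174,0,0,0],[-0.96,0,-0.26,0,0,0],[-0.96,0,-0.26,0,0,0],[-0.96,0,-0.26,0,0,0]]}}

```text
clock: 25.15
tool_pos: [0.5657, 0.0628, 0.2694]
orientation: [-179.8, 74.5, -86.1]
force: [0.3, -0.2, -1.4]
opening: 0.0157
```

```bash
python3 -c "
from h import *
st();snap('wrist','w21.png');import cv2
s=ld('w21.png');cv2.imwrite('pics/c15.png',cv2.resize(s['pixels'][115:235,205:310,::-1],None,fx=5,fy=5,interpolation=cv2.INTER_CUBIC))"
```

```text
t 25.15 p [0.5657 0.0628 0.2694] rpy [-179.8   74.5  -86.1] F [ 0.3 -0.2 -1.4] op 0.0157 J [ -20.1   30.4    6.4  -65.5 -104.4  120.4]
```

View pics/c15.png

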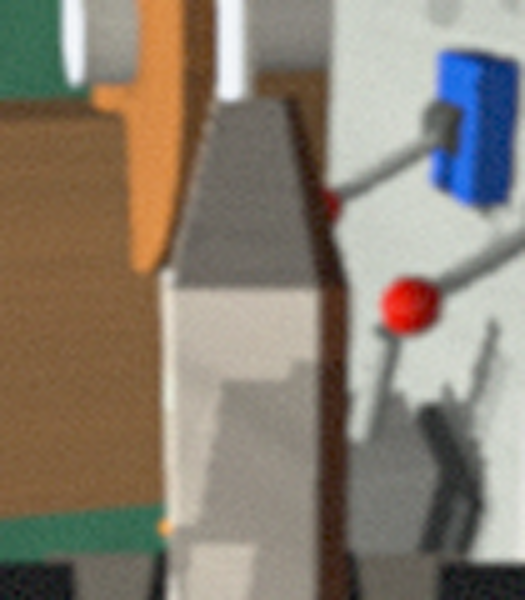

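Run:
```python
from h import *
np.set_printoptions(precision=4,suppress=True)
s=ld('w21.png');o=sensors.get_obs()
def r(uv):
    c,e=toolray(s,o,uv);return c,e/e[2]
f=lambda x,y:((x+.5)/5-.5+205,(y+.5)/5-.5+115)
c,a=r(f(256,287));_,b=r(f(257,98))
for z in (-.045,-.04,-.035,-.03): print(z,'front y',(c+a*(z-c[2]))[1],'back y',(c+b*(z+.17-c[2]))[1])
cc=[0,-.0015,.05]
to([.6,-.03,.40],[180,25,-90])
```

```text
-0.045 front y -0.05104259190083561 back y -0.0500154459232775
-0.04 front y -0.04993042217932622 back y -0.04955039398809019
-0.035 front y -0.04881825245781684 back y -0.04908534205290287
-0.03 front y -0.047706082736307456 back y -0.04862029011771555
row [-0.682, -0.188, -0.845, 0.05, 0.827, 0.04] max 0.84 rows>=5.8
```

Request:
{"op": "drive_tool", "data": {"moves": [[-0.35,-0.1,-0.5,0.02,0.3,0.02],[-0.68,-0.19,-0.84,0.05,0.83,0.04],[-0.68,-0.19,-0.84,0.05,0.83,0.04],[-0.68,-0.19,-0.84,0.05,0.83,0.04],[-0.68,-0.19,-0.84,0.05,0.83,0.04],[-0.68,-0.19,-0.84,0.05,0.83,0.04],[-0.68,-0.19,-0.84,0.05,0.83,0.04]]}}

```text
clock: 25.9
tool_pos: [0.5999, -0.0267, 0.4009]
orientation: [-179.9, 24.6, -89.7]
force: [-1.1, 0.6, -2.2]
opening: 0.0157
```

```bash
python3 -c "
from h import *
st();c=[0,-.003,.053];print(place(3,c,.03,.12));to([.64,-.16,.40],PR)"
```

```text
t 25.9 p [ 0.5999 -0.0267  0.4009] rpy [-179.9   24.6  -89.7] F [-1.1  0.6 -2.2] op 0.0157 J [ -0.9  12.9  17.7 -24.7 -94.8  89.1]
[ 0.64791136 -0.25470828  0.28742239]
row [0.812, -0.263, -0.364, -0.008, 0.909, 0.111] max 0.91 rows>=6.4
```

Request:
{"op": "drive_tool", "data": {"moves": [[0.81,-0.26,-0.36,0,0.91,0.11],[0.81,-0.26,-0.36,0,0.91,0.11],[0.81,-0.26,-0.36,0,0.91,0.11],[0.81,-0.26,-0.36,0,0.91,0.11],[0.81,-0.26,-0.36,0,0.91,0.11],[0.81,-0.26,-0.36,0,0.91,0.11],[0.81,-0.26,-0.36,0,0.91,0.11],[0.81,-0.26,-0.36,0,0.91,0.11]]}}

```text
clock: 26.7
tool_pos: [0.6386, -0.1583, 0.3946]
orientation: [179.9, -30.2, -95.9]
force: [0.3, 1.3, -3.0]
opening: 0.0157
```

```bash
python3 -c "
from h import *
st();c=[0,-.003,.053];to(place(3,c,.025,.12),PR);to(place(3,c,.02,.04),PR)"
```

```text
t 26.7 p [ 0.6386 -0.1583  0.3946] rpy [179.9 -30.2 -95.9] F [ 0.3  1.3 -3. ] op 0.0157 J [ 17.6  16.3  -1.2  27.5 -86.2  61.2]
row [0.154, -0.13, 0.936, 0.0, -0.004, 0.003] max 0.94 rows>=2.9
row [0.119, -0.131, 1.469, 0.0, -0.004, 0.003] max 1.47 rows>=4.4
```

Request:
{"op": "drive_tool", "data": {"moves": [[0.15,-0.13,0.3,0,0,0],[0.15,-0.13,0.6,0,0,0],[0.15,-0.13,0.93,0,0,0],[0.15,-0.13,0.93,0,0,0],[0.15,-0.13,0.93,0,0,0]]}}

```text
clock: 27.2
tool_pos: [0.6472, -0.2514, 0.2835]
orientation: [179.6, -30.2, -96.0]
force: [0.1, 0.8, -1.4]
opening: 0.0159
```

```bash
python3 -c "
from h import *
st();c=[0,-.003,.053];to(place(3,c,.012,.04),PR)"
```

```text
t 27.2 p [ 0.6472 -0.2514  0.2835] rpy [179.6 -30.2 -96. ] F [ 0.1  0.8 -1.4] op 0.0159 J [  8.8  19.8 -11.2  30.9 -70.8  61.6]
row [-0.09, -0.01, 0.521, 0.005, -0.003, 0.002] max 0.52 rows>=1.6
```

Request:
{"op": "drive_tool", "data": {"moves": [[-0.09,-0.01,0.15,0.005,0,0],[-0.09,-0.01,0.3,0.005,0,0],[-0.09,-0.01,0.42,0.005,0,0],[-0.09,-0.01,0.52,0.005,0,0],[-0.09,-0.01,0.52,0.005,0,0],[-0.09,-0.01,0.52,0.005,0,0]]}}

```text
clock: 27.8
tool_pos: [0.6459, -0.2789, 0.2104]
orientation: [-180.0, -30.2, -96.1]
force: [-0.0, 0.3, -0.5]
opening: 0.0156
```

```bash
python3 -c "
from h import *
st();c=[0,-.003,.053];to(place(3,c,.012,.012),PR);to(place(3,c,0,.0),PR);snap('wrist','w22.png')
import cv2
cv2.imwrite('pics/c16.png',cv2.resize(cv2.imread('pics/w22.png')[90:230,180:320],(560,560),interpolation=cv2.INTER_CUBIC))"
```

```text
t 27.8 p [ 0.6459 -0.2789  0.2104] rpy [-180.   -30.2  -96.1] F [-0.   0.3 -0.5] op 0.0156 J [  6.   22.4 -17.8  34.1 -61.4  58.2]
row [-0.004, 0.004, 0.194, -0.001, -0.003, 0.001] max 0.19 rows>=0.6
row [-0.084, 0.004, 0.274, -0.001, -0.003, 0.001] max 0.27 rows>=0.9
```

View pics/c16.png

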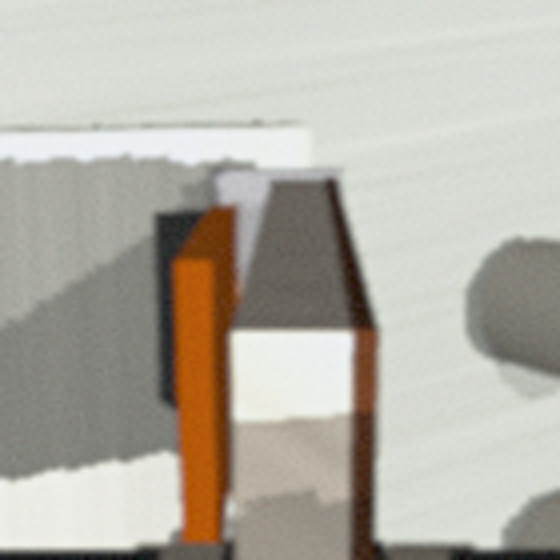

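```bash
cat >> h.py <<'E'
def chk(fn,k,items,f):
    s=ld(fn);Rc=s['R'];C=-Rc.T@s['t'];foot=REST[k]-UP*.085-N*.008
    for n,p,h in items:
        px=f(*p);d=Rc.T@np.array([(px[0]-s['cx'])/s['fx'],(px[1]-s['cy'])/s['fy'],1]);X=C+d*(((foot+UP*h-C)@UP)/(d@UP));q=X-foot
        print(n,'y %.1f n %.1f'%(q@ry_*1000,q@N*1000))
E
python3 - <<'E'
from h import *
f=lambda x,y:((x+.5)/4-.5+180,(y+.5)/4-.5+90)
chk('w22.png',3,[('ledge far exp45',(330,169),0),('plate top back far exp 35,-8',(172,259),.1),('plate foot far exp 35,0',(235,208),0),('panel bot in',(273,180),.041),('panel bot out',(333,180),.041),('panel top',(230,330),.211),('panel top o',(376,330),.211)],f)
E
```

```text
ledge far exp45 y 45.5 n 28.3
plate top back far exp 35,-8 y 36.1 n -5.8
plate foot far exp 35,0 y 34.6 n 1.5
panel bot in y 46.3 n 13.2
panel bot out y 46.3 n 28.0
panel top y 46.2 n 12.3
panel top o y 46.2 n 28.1
```

Request:
{"op": "drive_tool", "data": {"moves": [[-0.04,-0.01,0.08,0,0,0],[-0.075,-0.01,0.15,0,0,0],[-0.08,-0.01,0.21,0,0,0],[-0.08,-0.01,0.23,0,0,0],[-0.08,-0.01,0.23,0,0,0]]}}

```text
clock: 28.35
tool_pos: [0.6469, -0.2869, 0.1748]
orientation: [-180.0, -30.3, -96.1]
force: [1.7, -9.1, 0.3]
opening: 0.0158
```

```bash
python3 -c "
from h import *
st();c=[0,-.003,.053];to(place(3,c,0,.0),PR);snap('wrist','w23.png')
import cv2
cv2.imwrite('pics/c17.png',cv2.resize(cv2.imread('pics/w23.png')[90:230,180:320],(560,560),interpolation=cv2.INTER_CUBIC))"
```

```text
t 28.35 p [ 0.6469 -0.2869  0.1748] rpy [-180.   -30.3  -96.1] F [ 1.7 -9.1  0.3] op 0.0158 J [  5.   24.2 -20.5  36.  -57.4  55.9]
row [-0.01, 0.016, 0.043, -0.001, -0.004, 0.001] max 0.04 rows>=0.1
```

View pics/c17.png

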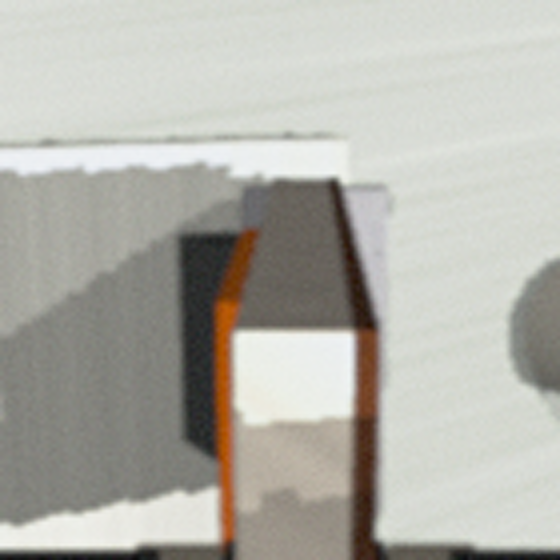

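Request:
{"op": "drive_tool", "data": {"moves": [[0.006,0,0.015,0,0,0],[0.006,0,0.03,0,0,0],[0.006,0,0.036,0,0,0],[0.006,0,0.036,0,0,0]]}}

```text
clock: 28.8
tool_pos: [0.6462, -0.2903, 0.1699]
orientation: [180.0, -30.2, -96.1]
force: [-0.4, 0.2, -2.2]
opening: 0.0156
```

```bash
python3 -c "
from h import *
st();c=[0,-.003,.053];to(place(3,c,0,.0),PR)"
```

```text
t 28.8 p [ 0.6462 -0.2903  0.1699] rpy [180.  -30.2 -96.1] F [-0.4  0.2 -2.2] op 0.0156 J [  4.7  24.5 -20.8  36.3 -56.8  55.7]
row [-0.014, 0.014, 0.003, -0.001, -0.004, 0.001] max 0.01 rows>=0.1
```

Request:
{"op": "drive_tool", "data": {"moves": [[-0.004,0,0.01,0,0,0],[-0.008,0,0.02,0,0,0],[-0.008,0,0.027,0,0,0],[-0.008,0,0.027,0,0,0]]}}

```text
clock: 29.2
tool_pos: [0.6464, -0.2917, 0.1667]
orientation: [-180.0, -30.3, -96.1]
force: [0.0, -4.9, 5.0]
opening: 0.0163
```

```bash
python3 -c "
from h import *
st();snap('wrist','w24.png')
import cv2
cv2.imwrite('pics/c18.png',cv2.resize(cv2.imread('pics/w24.png')[90:230,180:320],(560,560),interpolation=cv2.INTER_CUBIC))"
```

```text
t 29.2 p [ 0.6464 -0.2917  0.1667] rpy [-180.   -30.3  -96.1] F [ 0.  -4.9  5. ] op 0.0163 J [  4.5  24.7 -21.1  36.6 -56.3  55.4]
```

View pics/c18.png

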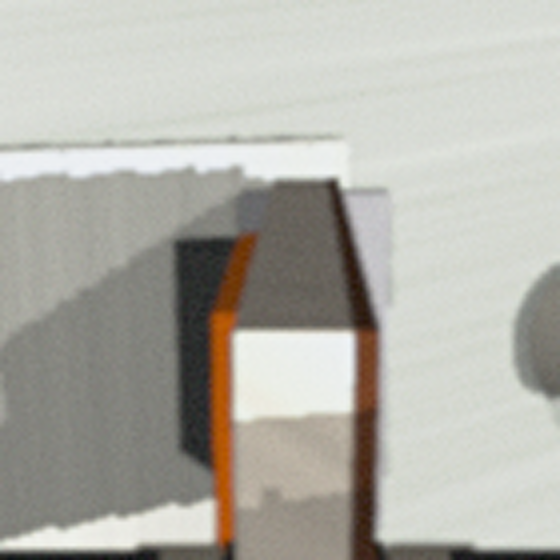

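Request:
{"op": "drive_tool", "data": {"moves": [[0.003,0,0.006,0,0,0],[0.003,0,0.008,0,0,0]]}}

```text
clock: 29.45
tool_pos: [0.6471, -0.2921, 0.1666]
orientation: [-179.9, -30.3, -96.1]
force: [-0.6, 3.3, 8.5]
opening: 0.0157
```

Request:
{"op": "drive_tool", "data": {"moves": [[0,0,0,0,0,0],[0,0,0,0,0,0],[0,0,0,0,0,0],[0,0,0,0,0,0],[0,0,0,0,0,0]], "fingers": -0.2}}

```text
clock: 29.95
tool_pos: [0.647, -0.2921, 0.1663]
orientation: [-179.9, -30.3, -96.1]
force: [-0.2, -0.2, 0.6]
opening: 0.0346
```

Request:
{"op": "drive_tool", "data": {"moves": [[0,0,-0.2,0,0,0],[0,0,-0.5,0,0,0],[0,0,-0.9,0,0,0],[0,0,-1,0,0,0],[0,0,-1,0,0,0],[0,0,-1,0,0,0]]}}

```text
clock: 30.55
tool_pos: [0.6548, -0.2164, 0.2959]
orientation: [-179.8, -30.2, -96.1]
force: [-0.2, -0.7, -0.3]
opening: 0.0351
```

```bash
python3 -c "
from h import *
st();snap('wrist','w25.png');snap('scene','s25.png')
import cv2
cv2.imwrite('pics/c19.png',np.hstack([cv2.resize(cv2.imread('pics/s25.png')[160:340,60:240],(380,380),interpolation=cv2.INTER_CUBIC),cv2.resize(cv2.imread('pics/w25.png')[50:240,160:350],(380,380),interpolation=cv2.INTER_CUBIC)]))"
```

```text
t 30.55 p [ 0.6548 -0.2164  0.2959] rpy [-179.8  -30.2  -96.1] F [-0.2 -0.7 -0.3] op 0.0351 J [ 11.9  19.6  -9.6  30.1 -73.2  60. ]
```

View pics/c19.png

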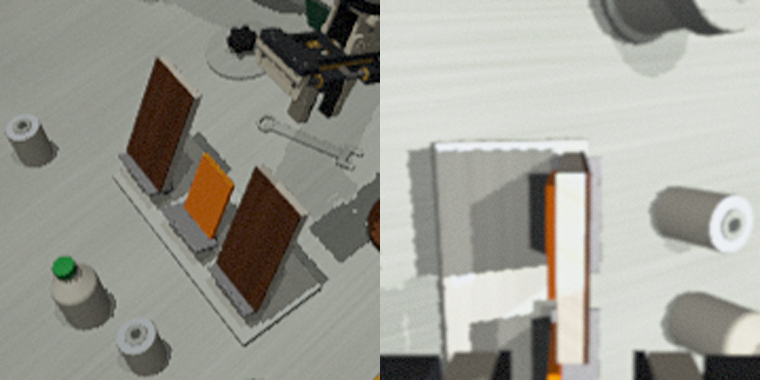

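```bash
python3 -c "
from h import *
to([.60,-.08,.36],[180,0,-90])"
```

```text
row [-0.533, 0.454, -0.816, 0.027, -0.504, -0.098] max 0.82 rows>=3.6
```

Request:
{"op": "drive_tool", "data": {"moves": [[-0.1,0,-0.5,0,0,0],[-0.53,0.45,-0.82,0.03,-0.5,-0.1],[-0.53,0.45,-0.82,0.03,-0.5,-0.1],[-0.53,0.45,-0.82,0.03,-0.5,-0.1],[-0.53,0.45,-0.82,0.03,-0.5,-0.1]], "fingers": -1}}

```text
clock: 31.15
tool_pos: [0.6003, -0.0786, 0.3634]
orientation: [-179.5, 0.1, -89.7]
force: [-0.2, -0.5, 0.2]
opening: 0.0025
```

Request:
{"op": "drive_tool", "data": {"moves": [[-0.9,0.5,0,0,0,0],[-0.9,0.5,0,0,0,0],[-0.9,0.5,0,0,0,0],[-0.9,0.5,0,0,0,0],[-0.9,0.5,0,0,0,0]]}}

```text
clock: 31.65
tool_pos: [0.5239, 0.0566, 0.3625]
orientation: [-179.6, 0.1, -89.6]
force: [-0.1, -0.6, -0.3]
opening: 0.0003
```

```bash
python3 -c "
from h import *
st();to([.42,.36,.3],[180,0,-80]);"
```

```text
t 31.65 p [0.5239 0.0566 0.3625] rpy [-1.796e+02  1.000e-01 -8.960e+01] F [-0.1 -0.6 -0.3] op 0.0003 J [ 27.6   2.7  -4.7   0.1 -82.2  62.8]
row [-2.027, 0.681, 0.416, -0.007, 0.001, -0.16] max 2.03 rows>=6.5
```

Request:
{"op": "drive_tool", "data": {"moves": [[-1,0.35,0,0,0,-0.08],[-1,0.35,0,0,0,-0.08],[-1,0.35,0,0,0,-0.08],[-1,0.35,0,0,0,-0.08],[-1,0.35,0,0,0,-0.08]]}}

```text
clock: 32.15
tool_pos: [0.4704, 0.2067, 0.3614]
orientation: [-179.7, -0.0, -84.7]
force: [0.7, -0.0, 0.1]
opening: 0.0005
```

Request:
{"op": "drive_tool", "data": {"moves": [[-1,0.35,0.3,0,0,-0.08],[-1,0.35,0.3,0,0,-0.08],[-1,0.35,0.3,0,0,-0.08],[-1,0.35,0.3,0,0,-0.08],[-1,0.35,0.3,0,0,-0.08]]}}

```text
clock: 32.65
tool_pos: [0.4048, 0.3513, 0.3144]
orientation: [-179.8, -0.2, -79.9]
force: [-0.3, -0.5, 0.3]
opening: 0.0003
```

```bash
python3 -c "
from h import *
st();snap('wrist','w26.png');snap('scene','s26.png');snap('top','t26.png')"
```

```text
t 32.65 p [0.4048 0.3513 0.3144] rpy [-179.8   -0.2  -79.9] F [-0.3 -0.5  0.3] op 0.0003 J [ 62.1   4.6  -8.7   0.3 -76.7  37.9]
```

View pics/w26.png

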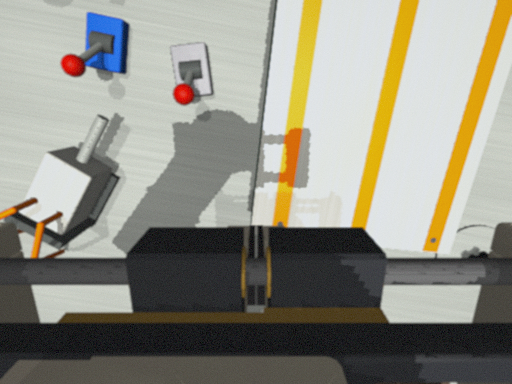

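View pics/s26.png

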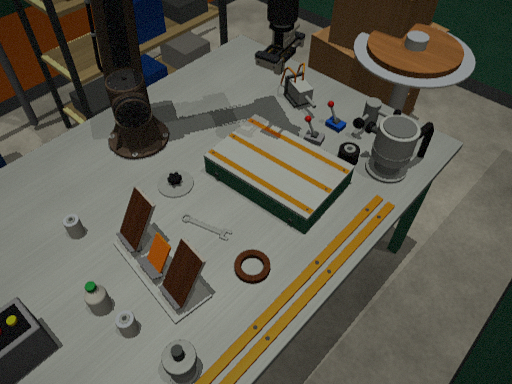

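The wrist view shows the grey lever block at (190,70) with its ball at (183,94), and the blue decoy at (105,43).

```bash
python3 -c "
from h import *
import cv2
cv2.imwrite('pics/c20.png',cv2.resize(cv2.imread('pics/w26.png')[30:115,150:235],None,fx=7,fy=7,interpolation=cv2.INTER_CUBIC))"
```

```text
(no output)
```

View pics/c20.png

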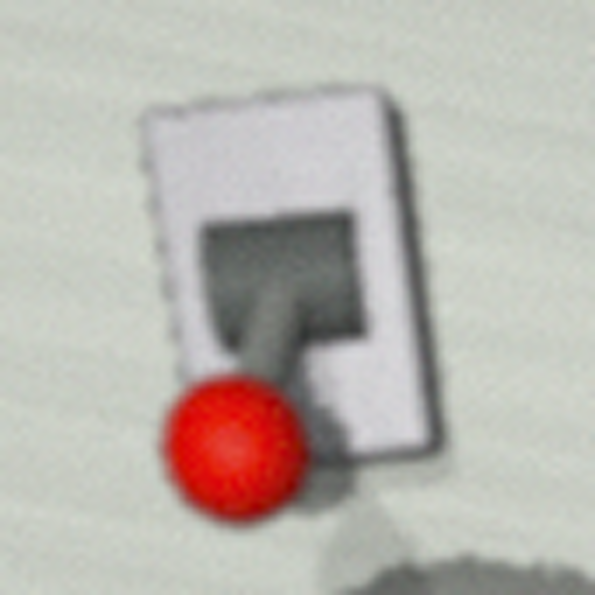

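```bash
python3 -c "
from h import *
s=ld('w26.png');f=lambda P:(np.array(P)+.5)/7-.5+np.array([150,30])
q=plane(s,f([(143,110),(385,92),(432,445),(190,462)]),.025);print(q.round(4),[np.linalg.norm(q[i]-q[(i+1)%4]).round(4) for i in range(4)],q.mean(0).round(4))
d=(q[1]-q[2]);d/=np.linalg.norm(d);b=plane(s,f([(236,448)]),.0922)[0];c=q.mean(0)
print('dir',d,np.degrees(np.arctan2(d[1],d[0])),'ball',b,'rel along/across',(b-c)@d,(b-c)@np.array([-d[1],d[0],0]))
"
```

```text
[[0.5382 0.4933 0.025 ]
 [0.5498 0.4468 0.025 ]
 [0.4861 0.4288 0.025 ]
 [0.474  0.4774 0.025 ]] [np.float64(0.0479), np.float64(0.0662), np.float64(0.0501), np.float64(0.0661)] [0.5121 0.4616 0.025 ]
dir [0.96237862 0.27171197 0.        ] 15.766164759668392 ball [0.47855495 0.45266913 0.0922    ] rel along/across -0.03465296741843778 0.0005519050177142486
```

```bash
python3 -c "
from h import *
to([.4225,.4368,.15],[180,0,-74.2])"
```

```text
row [-0.552, -0.203, 1.109, -0.006, -0.001, -0.097] max 1.11 rows>=3.8
```

Request:
{"op": "drive_tool", "data": {"moves": [[-0.53,-0.23,0.6,0,0,-0.1],[-0.53,-0.23,1,0,0,-0.1],[-0.53,-0.23,1,0,0,-0.1],[-0.53,-0.23,1,0,0,-0.1],[-0.53,-0.23,1,0,0,-0.1]]}}

```text
clock: 33.3
tool_pos: [0.4272, 0.432, 0.1626]
orientation: [-179.9, -0.4, -74.1]
force: [-0.2, -1.0, 0.1]
opening: 0.0004
```

```bash
python3 -c "
from h import *
st();to([.4225,.4368,.08],[180,0,-74.2]);to([.5343,.4684,.08],[180,0,-74.2])"
```

```text
t 33.3 p [0.4272 0.432  0.1626] rpy [-179.9   -0.4  -74.1] F [-0.2 -1.   0.1] op 0.0004 J [ 63.9  17.1 -13.3   0.3 -59.9  41.8]
row [-0.043, 0.022, 0.55, -0.001, -0.006, 0.001] max 0.55 rows>=1.7
row [-0.042, -0.752, 0.551, -0.001, -0.006, 0.001] max 0.75 rows>=2.8
```

Request:
{"op": "drive_tool", "data": {"moves": [[-0.043,0.03,0.2,0,0,0],[-0.043,0.03,0.4,0,0,0],[-0.043,0.03,0.55,0,0,0],[-0.043,0.03,0.55,0,0,0]]}}

```text
clock: 33.7
tool_pos: [0.4216, 0.4343, 0.0792]
orientation: [180.0, -0.5, -74.2]
force: [0.3, -0.7, 0.1]
opening: 0.0003
```

```bash
python3 -c "
from h import *
st();to([.5343,.4684,.08],[180,0,-74.2])"
```

```text
t 33.7 p [0.4216 0.4343 0.0792] rpy [180.   -0.5 -74.2] F [ 0.3 -0.7  0.1] op 0.0003 J [ 64.5  21.7 -18.8   0.4 -49.9  41. ]
row [-0.014, -0.785, -0.006, 0.001, -0.008, -0.0] max 0.78 rows>=2.4
```

Request:
{"op": "drive_tool", "data": {"moves": [[-0.013,-0.1,0,0,0,0],[-0.013,-0.2,0,0,0,0],[-0.013,-0.3,0,0,0,0],[-0.013,-0.4,0,0,0,0],[-0.013,-0.5,0,0,0,0],[-0.013,-0.6,0,0,0,0],[-0.013,-0.7,0,0,0,0]]}}

```text
clock: 34.4
tool_pos: [0.524, 0.4648, 0.0826]
orientation: [-179.9, -0.4, -74.3]
force: [-2.7, 0.0, -2.4]
opening: 0.0004
```

```bash
python3 -c "
from h import *
st();to([.5343,.4684,.08],[180,0,-74.2])"
```

```text
t 34.4 p [0.524  0.4648 0.0826] rpy [-179.9   -0.4  -74.3] F [-2.7  0.  -2.4] op 0.0004 J [ 57.7  29.1  -5.7   0.4 -55.3  47.8]
row [-0.004, -0.073, 0.018, -0.002, -0.006, -0.001] max 0.07 rows>=0.2
```

Push gently on to the stop, watching the force.

Request:
{"op": "drive_tool", "data": {"moves": [[0,-0.03,0.015,0,0,0],[0,-0.06,0.015,0,0,0],[0,-0.08,0.015,0,0,0],[0,-0.08,0.015,0,0,0]]}}

```text
clock: 34.8
tool_pos: [0.5286, 0.4656, 0.0821]
orientation: [179.5, -0.5, -74.3]
force: [-32.8, -3.8, 14.7]
opening: 0.0006
```

```bash
python3 -c "
from h import *
st();to([.5343,.4684,.08],[180,0,-74.2])"
```

```text
t 34.8 p [0.5286 0.4656 0.0821] rpy [179.5  -0.5 -74.3] F [-32.8  -3.8  14.7] op 0.0006 J [ 57.2  29.8  -4.4  -0.  -56.5  48.6]
row [-0.008, -0.042, 0.014, 0.009, -0.008, -0.001] max 0.04 rows>=0.1
```

The force rose sharply at the end stop. Back off, rise and check.

Request:
{"op": "drive_tool", "data": {"moves": [[0,0.1,0,0,0,0],[0,0.3,0,0,0,0],[0,0.4,-0.2,0,0,0],[0,0.4,-0.7,0,0,0],[0,0.4,-1,0,0,0],[0,0.4,-1,0,0,0],[0,0.4,-1,0,0,0]]}}

```text
clock: 35.5
tool_pos: [0.4739, 0.452, 0.2406]
orientation: [180.0, -0.1, -74.3]
force: [0.2, 0.9, -0.4]
opening: 0.0003
```

Request:
{"op": "drive_tool", "data": {"moves": [[0.8,0.7,-0.5,0,0,0],[0.8,0.7,-0.5,0,0,0],[0.8,0.7,-0.5,0,0,0],[0.8,0.7,-0.5,0,0,0],[0.8,0.7,-0.5,0,0,0]]}}

```text
clock: 36.0
tool_pos: [0.405, 0.3055, 0.3204]
orientation: [-179.7, 0.2, -74.4]
force: [0.7, 0.2, -1.0]
opening: 0.0005
```

```bash
python3 -c "
from h import *
st();snap('wrist','w27.png');snap('scene','s27.png');snap('top','t27.png')
import cv2
s=cv2.imread('pics/s27.png');t=cv2.imread('pics/t27.png');w=cv2.imread('pics/w27.png')
cv2.imwrite('pics/c21.png',np.hstack([cv2.resize(s[90:150,290:355],(325,300)),cv2.resize(w[0:230,60:320],(339,300))]))"
```

```text
t 36.0 p [0.405  0.3055 0.3204] rpy [-179.7    0.2  -74.4] F [ 0.7  0.2 -1. ] op 0.0005 J [ 59.3   1.4 -11.3   0.1 -76.9  46.3]
```

View pics/c21.png

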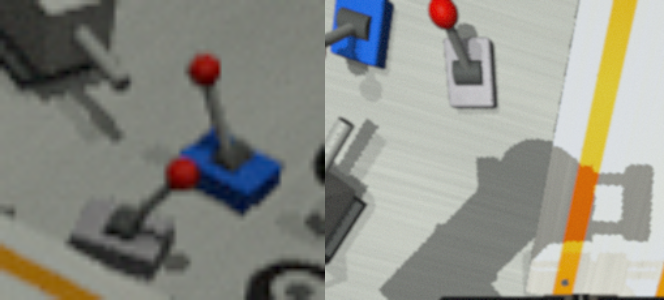

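View pics/s27.png

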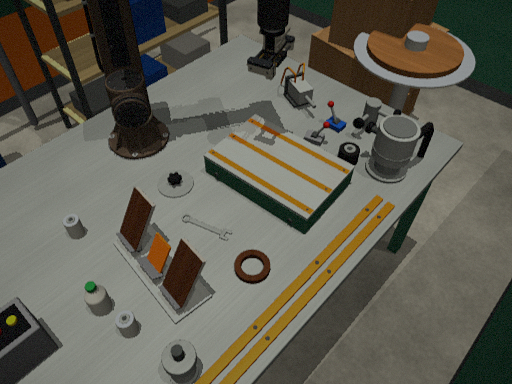

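View pics/t27.png

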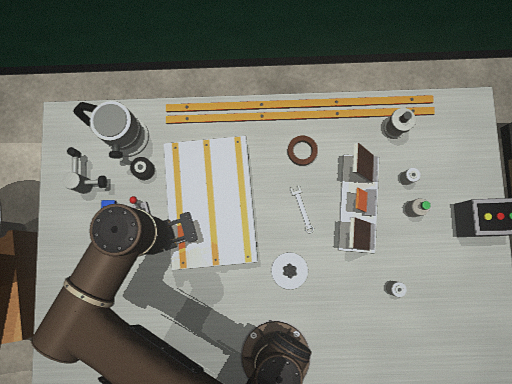

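```bash
python3 -c "
from h import *
s=ld('w27.png');d=np.array([.9624,.2717,0]);b0=np.array([.4785,.4527,.0922])
def red(s,box):
    x0,y0,x1,y1=box;p=s['pixels'][y0:y1,x0:x1].astype(int);m=(p[...,0]>110)&(p[...,1]<60)&(p[...,2]<60);v,u=np.nonzero(m);return np.array([(u.min()+u.max())/2+x0,(v.min()+v.max())/2+y0]),len(u)
c,n=red(s,(135,0,175,30));b=plane(s,c,.0922)[0];print('wrist',c,n,b,(b-b0)@d)
s=ld('s27.png');c,n=red(s,(318,118,334,132));b=plane(s,c,.0922)[0];print('scene',c,n,b,(b-b0)@d)
s=ld('s26.png');c,n=red(s,(300,108,318,126));b=plane(s,c,.0922)[0];print('scene before',c,n,b)
t=ld('t27.png');c,n=red(t,(126,193,142,206));b=plane(t,c,.0922)[0];print('top',c,n,b,(b-b0)@d)
"
```

```text
wrist [150.  10.] 344 [0.54803297 0.47248845 0.0922    ] 0.07229505366350332
scene [326.  123.5] 18 [0.54428176 0.47769957 0.0922    ] 0.07010074820324183
scene before [307.5 117.5] 19 [0.47204804 0.45788505 0.0922    ]
top [132.5 199.5] 28 [0.54785743 0.47321189 0.0922    ] 0.07232267236215048
```

```bash
python3 -c "
from h import *
f=lambda x,y:((x-380+.5)/2-.5+160,(y+.5)/2-.5+50)
chk('w25.png',3,[('panel top far',(556,173),.17),('panel top far out',(589,173),.17),('near',(556,364),.17),('bot far',(567,154),0),('ledge far exp45',(596,157),0),('ledge near -45',(596,272),0)],f)
st()"
```

```text
panel top far y 49.3 n 1.8
panel top far out y 49.4 n 16.8
near y -44.9 n 1.3
bot far y 46.8 n 6.1
ledge far exp45 y 44.6 n 27.5
ledge near -45 y -42.9 n 28.6
t 36.15 p [0.4053 0.3078 0.3164] rpy [-180.    -0.   -74.3] F [-0.1  0.1 -0.1] op 0.0004 J [ 59.4   1.9 -11.3   0.  -76.8  46.3]
```

```bash
python3 -c "
import cv2,numpy as np
a=cv2.imread('pics/w25.png')[120:150,240:280];b=cv2.imread('pics/w15.png')[118:148,235:275];s=cv2.imread('pics/s27.png')[230:320,150:215]
cv2.imwrite('pics/c22.png',np.hstack([cv2.resize(a,(400,300),interpolation=cv2.INTER_CUBIC),cv2.resize(b,(400,300),interpolation=cv2.INTER_CUBIC)]))
cv2.imwrite('pics/c23.png',cv2.resize(s,None,fx=6.5,fy=6.5,interpolation=cv2.INTER_CUBIC))"
```

```text
(no output)
```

View pics/c22.png

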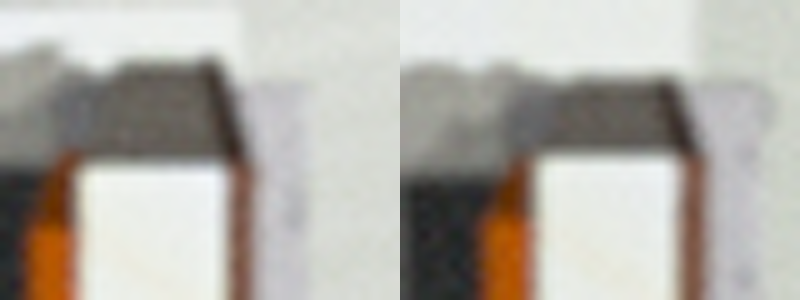

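View pics/c23.png

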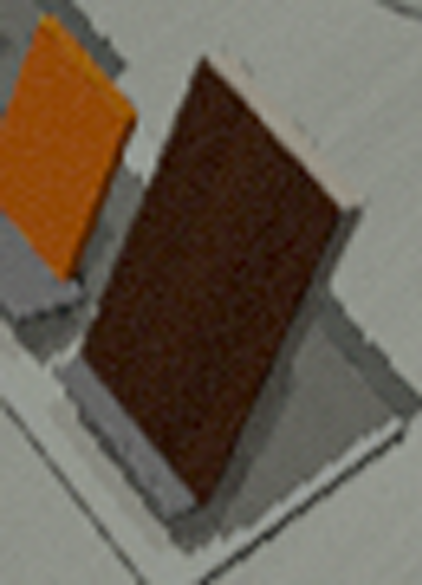

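```bash
python3 -c "
from h import *
f=lambda x,y:((x+.5)/10-.5+240,(y+.5)/10-.5+120)
chk('w25.png',3,[('top in',(72,160),.17),('top out',(252,160),.17),('bot in',(112,66),0),('bot out',(216,60),0),('ledge out exp 30',(305,85),0),('plate foot? ',(76,152),0)],f)
g=lambda x,y:((x-400+.5)/10-.5+235,(y+.5)/10-.5+118)
chk('w15.png',1,[('top in',(533,155),.17),('top out',(707,155),.17),('bot in',(562,80),0),('bot out',(668,80),0),('ledge out exp 30',(770,85),0)],g)
f=lambda x,y:((x+.5)/6.5-.5+150,(y+.5)/6.5-.5+230)
s=ld('s27.png')
def mod(k,tilt,y=0):
    foot=REST[k]-UP*.085-N*.008
    return [foot+N*(.016)+ry_*(y+a)+UP*b+N*c for a,b,c in ((-.0475,.17,0),(.0475,.17,0),(.0475,0,tilt),(-.0475,0,tilt))]
for tl in(0,.004): print(((proj(s,mod(3,tl,.001))-[150,230]+.5)*6.5-.5).round())
"
```

```text
top in y 50.0 n 0.9
top out y 50.0 n 17.3
bot in y 47.6 n 2.5
bot out y 48.5 n 17.7
ledge out exp 30 y 44.9 n 30.8
plate foot?  y 35.2 n -2.9
top in y 48.2 n 1.0
top out y 48.2 n 17.1
bot in y 46.6 n 1.4
bot out y 46.6 n 17.1
ledge out exp 30 y 45.9 n 32.3
[[206.  54.]
 [345. 206.]
 [211. 503.]
 [ 86. 349.]]
[[206.  54.]
 [345. 206.]
 [204. 506.]
 [ 79. 351.]]
```

The refined picks show both panels flat on their plates to within about 1 mm and centred to within about 2 mm. Handing in.

```bash
python3 -c "
from h import *
print(ticket.close_job());st()"
```

```text
the job is handed in; nothing more can be done
None
the job is handed in; nothing more can be done
```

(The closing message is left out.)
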